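Nest the washed beakers and jars on their drip trays

ROBOT

A 6-joint arm with a two-finger parallel gripper is mounted at the origin on the work surface. World frame = base frame: x ahead of the robot, y to its left, z up, the work surface at z = 0. Lengths are in m, angles in rad, forces in N, time in s.
With the tool pointing down it reaches from about 0.35 to 0.925 m from the base axis. Payload 6.4 kg.
Tool frame: the origin (TCP) lies between the finger pads; the fingertips stand 25 mm ahead of it and the grasp point (between the pads) lies 6 mm ahead of it (nose_length is the distance from the TCP to the fingertips, in m); z points along the fingers, y is the direction in which the jaws open and shut (so a half turn about z gives the same grasp; the last joint's range is limited). The gripper opens to 94 mm and grips with 3 to 60 N. Pads are 16 mm wide; open, the fingers measure 119 mm over their backs; the gripper's body (75 mm by 177 mm) begins 78 mm behind the grasp point.
Start: joints at [-1.441, 0.245, 1.558, -0, 1.339, -0.174], TCP at [0.194, -0.62, 0.192] pointing down, gripper open.
Joint ranges: [-3.13, 3.13], [-1.02, 2.26], [0.13, 2.54], [-0.95, 4.09], [0.21, 2.88], [-2.74, 2.74]. Speed limits (rad/s): [2.57, 2.57, 3.14, 3.14, 3.14, 3.14].

INTERFACE

Orientations are given as [roll, pitch, yaw] about the fixed x, y, z axes, in that order (R = Rz(yaw) Ry(pitch) Rx(roll)).
In Python, from workcell import * gives the robot as it stands. The module is installed in compiled form; this text tells all that it offers.
- The arm moves only by the tool drive_tool, never from a script. Its argument "commands" is a list of rows, each an object with "rot": the turn, a rotation vector about the tool's x, y, z in rad, a list of three; "offset": the shift along the tool's x, y, z in m, a list of three; "grip": the finger opening in m, from 0 to 0.094. In form: [{"rot": [wx, wy, wz], "offset": [dx, dy, dz], "grip": grip}, ...]. A call has exactly 10 rows; each row shifts and turns the commanded pose from where the row before left it, along the tool's axes as they then stand; what a row does not reach is not made up. A row lasts 1/10 s, in which the tool goes at most 50 mm and 8.59 degrees, less where a joint would pass 70% of its speed; a pose out of reach is approached as far as the arm can. A call is refused whole if a number of a shift passes 0.05 or a number of a turn 0.15, either way. A call with a gripper value outside its range is refused whole. The fingers move at their own pace and stop on an object; "grip_force" is the grip in N (left out, the last holds). Time passes only in rows, so rows that do not move let the fingers close, or fill a call up. It gives the time, the measured TCP pose, the force and the opening at its end, in the units of the state.
- get_obs(): the state, without advancing time (a new reading comes with each control period).
- snapshot(name): name is "side" or "top"; returns a dict with "pixels" (384x512x3 uint8, blue, green, red), "depth" (384x512 float32, m along the optical axis (not along the pixel's ray), 0 where there is no reading), "K" (3x3 intrinsics, pixels), "extrinsics" (4x4, takes a point from camera to world coordinates). Camera axes: x right, y down, z forward; pixel columns grow to the right and rows downward; lengths in m; the calibration is good to about 2 mm. A picture is of the moment at which its call begins.
- close_job(): hands the job in, once; it reports no verdict.
The state is a dict: "time": time; "joint_pos": joint angles; "qvel": joint speeds; "joint_torque": joint torques, N m; "tcp_pos": TCP position; "orientation": TCP orientation; "force": force on the tool from outside, world axes, zero at the start; "torque": the same for the moment, N m; "finger_gap": opening from 0.0 (shut) to 1.0 (fully open).
Only numpy, scipy, OpenCV 4.12 (cv2) and the standard library are available. Lean on these libraries where they do the work, as an engineer would, in place of code of your own. Each camera call takes 0.05 s, during which the arm holds its last target.

TASK

Nest the washed vessels on the steel drip trays, all of them mouth down as they stand now. On the round tray, the small round beaker goes innermost, the medium beaker over it and the large beaker over both; on the square tray, the small square jar goes inside and the large square jar over it, every vessel resting flat on the tray's floor. Let go of everything and leave the tip box, tube rack and culture dishes where they are.

Things in the scene. Friction and masses are not known exactly. Their poses are not given: they have to be found in the camera images.
- beaker_small: The small one of three round white plastic beakers: a straight cylinder of 30 mm outer diameter, 44 mm high, wall 2.5 mm (so 25 mm inside), bottom 3 mm, about 20 g, with a thin rim bead, a tiny spout and a few dark graduation lines. It stands upside down (mouth down, closed flat bottom up). Loose. The origin is the centre of its mouth, on the underside; z points up out of its closed bottom; it is round, so yaw does not matter.
- beaker_medium: The medium one of three round white plastic beakers: a straight cylinder of 47 mm outer diameter, 66 mm high, wall 2.5 mm (so 42 mm inside), bottom 3 mm, about 35 g, with a thin rim bead, a tiny spout and a few dark graduation lines. It stands upside down (mouth down, closed flat bottom up). Loose. The origin is the centre of its mouth, on the underside; z points up out of its closed bottom; it is round, so yaw does not matter.
- beaker_large: The large one of three round white plastic beakers: a straight cylinder of 66 mm outer diameter, 90 mm high, wall 2.5 mm (so 61 mm inside), bottom 3 mm, about 60 g, with a thin rim bead, a tiny spout and a few dark graduation lines. It stands upside down (mouth down, closed flat bottom up). Loose. The origin is the centre of its mouth, on the underside; z points up out of its closed bottom; it is round, so yaw does not matter.
- jar_small: The small one of two square white plastic jars: straight sided, 40 by 40 mm outside, 50 mm high, walls and bottom 2.5 mm (so 35 mm square inside), about 30 g, with shallow grey moulded ribs on the sides. It stands upside down (mouth down, closed flat bottom up). Loose. The origin is the centre of its mouth, on the underside; z points up out of its closed bottom; x and y are square to the side walls, so grip along x or y.
- jar_large: The large one of two square white plastic jars: straight sided, 58 by 58 mm outside, 78 mm high, walls and bottom 2.5 mm (so 53 mm square inside), about 60 g, with shallow grey moulded ribs on the sides. It stands upside down (mouth down, closed flat bottom up). Loose. The origin is the centre of its mouth, on the underside; z points up out of its closed bottom; x and y are square to the side walls, so grip along x or y.
- round_tray: Round steel drip tray, 110 mm outer diameter, rim 9 mm high and 3 mm thick, floor 3 mm thick; fixed, on the black rubber mat (3 mm thick, on which the vessels stand too). The origin is the centre of its underside, so its floor is 3 mm above the origin; z up.
- square_tray: Square steel drip tray, 108 by 108 mm outside, rim 9 mm high and 3 mm thick, floor 3 mm thick; fixed, on the black rubber mat (3 mm thick, on which the vessels stand too). The origin is the centre of its underside, so its floor is 3 mm above the origin; z up, x and y square to its sides.
- tip_box: Closed pipette-tip box, 110 by 75 by 48 mm high, grey with a blue lid; a bystander to leave alone, on the mat among the vessels. Origin: centre of its underside.
- tube_rack: White rack with three red-capped clear tubes, 45 by 110 mm, 112 mm high; a bystander to leave alone, beyond the mat. Origin: centre of its underside.
- dishes: Two closed clear culture dishes, one on the other, 90 mm across, 34 mm high; a bystander to leave alone, beyond the mat. Origin: centre of its underside.

How it is judged:
By the outcome, as a careful person would: the job done as asked, in the order asked, and still so for the second after the job is handed in, with the robot touching nothing.
It also fails if it takes over 128 s, if anything falls off the work surface, if the arm or the gripper's body presses on something with over 40 N, if the wrist force passes 120 N, or if a joint passes its speed limit or range.

## Working session

There is one attempt and no reset: what is moved stays moved. The work goes in short steps, Python scripts to look and compute and a tool call to move; the robot and the scene stay as the last step left them, time stands still between calls to the robot, and variables do not carry over. Pictures are saved under pics/ and viewed, and the job is handed in when it is done.

Besides the shell and the picture viewer there is one more tool, called after "Request:" as name(argument=value, ...), one argument or row to a line, values as JSON. drive_tool: Moves the arm, as the interface text tells. Its arguments: {"type":"object","properties":{"commands":{"type":"array"},"grip_force":{"type":"number"}},"required":["commands"]}

```bash
mkdir -p pics; python3 - <<'E'
from workcell import *
import cv2,numpy as np
o=get_obs();print(o)
for n in("top","side"):
    s=snapshot(n);cv2.imwrite(f"pics/{n}0.png",s["pixels"]);np.savez(f"{n}0.npz",**s)
    print(n,s["K"],s["extrinsics"])
E
```

```text
{'time': 0.0, 'joint_pos': array([-1.44110910e+00,  2.45803778e-01,  1.55897711e+00,  1.15713156e-05,
        1.33868534e+00, -1.74089306e-01]), 'qvel': array([ 0.00078063, -0.00120217,  0.00047275, -0.00108907,  0.00064884,
        0.00026144]), 'joint_torque': array([-1.67830891e-03, -4.15839136e+01, -3.14606237e+01,  6.85220514e-02,
        3.32861161e-02, -1.33138660e-04]), 'tcp_pos': array([ 0.19436749, -0.61962174,  0.1912718 ]), 'orientation': array([-3.13974934e+00, -3.35611426e-04,  3.03773553e-01]), 'force': array([-0.26190348,  0.05483617, -0.4371058 ]), 'torque': array([ 0.01842904, -0.01711861,  0.03709954]), 'finger_gap': 1.0001256408072738}
top [[471.0108604    0.         257.28148274]
 [  0.         471.0108604  190.29969853]
 [  0.           0.           1.        ]] [[ 0.01452074 -0.9825052   0.18566818  0.31603226]
 [-0.99983111 -0.01635926 -0.00837392  0.01686508]
 [ 0.01126481 -0.18551522 -0.98257682  1.48051641]
 [ 0.          0.          0.          1.        ]]
side [[383.31154876   0.         252.35903624]
 [  0.         383.31154876 194.2141039 ]
 [  0.           0.           1.        ]] [[ 0.95826348 -0.18833052  0.21508768  0.36685613]
 [-0.2858396  -0.64479009  0.70890159 -0.68998528]
 [ 0.0051786  -0.74079508 -0.67171112  0.72993951]
 [ 0.          0.          0.          1.        ]]
```

View pics/top0.png

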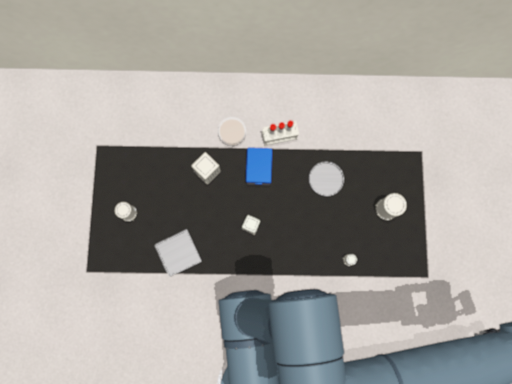

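View pics/side0.png

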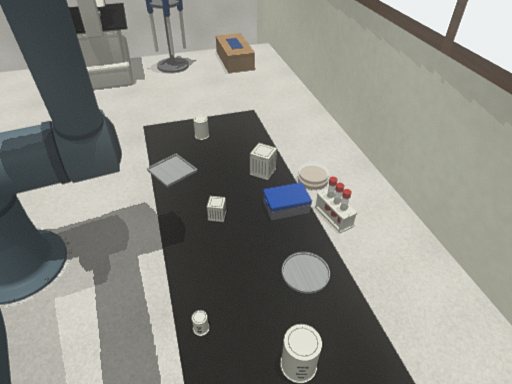

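```bash
cat > h.py <<'E'
import cv2,numpy as np
def cloud(s):
    d=s["depth"];K=s["K"];E=s["extrinsics"]
    v,u=np.mgrid[0:384,0:512]
    P=np.stack([(u-K[0,2])/K[0,0]*d,(v-K[1,2])/K[1,1]*d,d],-1)
    return P@E[:3,:3].T+E[:3,3]
def ray(s,uv,z):
    K=s["K"];E=s["extrinsics"]
    uv=np.atleast_2d(np.asarray(uv,float))
    d=np.c_[(uv[:,0]-K[0,2])/K[0,0],(uv[:,1]-K[1,2])/K[1,1],np.ones(len(uv))]@E[:3,:3].T
    t=(z-E[2,3])/d[:,2]
    return E[:3,3]+t[:,None]*d
E
python3 - <<'E'
from h import *
guess={"bs":(351,259,200,322,.047,44),"bm":(126,211,201,127,.069,66),"bl":(393,206,301,350,.093,90),"js":(251,224,216,208,.053,50),"jl":(206,167,263,160,.081,78),"rt":(326,179,306,272,.012,0),"st":(178,253,172,169,.012,0),"box":(260,166,287,200,.051,0)}
for n,i in(("top",0),("side",2)):
    s=dict(np.load(f"{n}0.npz"));C=cloud(s);z=C[...,2]
    print(n,'mat z',np.median(z[195:205,300:310]) if n=="top" else np.median(z[225:235,240:250]))
    for k,g in guess.items():
        u,v=g[i],g[i+1];h=g[4]
        m=(abs(z-h)<(.012 if k not in("rt","st") else .004))
        if k in("rt","st"): m=(s["pixels"].min(2)>90)
        yy,xx=np.mgrid[0:384,0:512];m&=(np.hypot(xx-u,yy-v)<32)
        m=m.astype(np.uint8)
        nn,l,st,ce=cv2.connectedComponentsWithStats(m,connectivity=4)
        j=1+np.argmax(st[1:,4]);c=max(cv2.findContours((l==j).astype(np.uint8),0,1)[0],key=len)[:,0]
        hz=h if k not in("rt","st") else .012
        W=ray(s,np.argwhere(l==j)[:,::-1],hz)
        (cx,cy),(w,hh),a=cv2.minAreaRect((ray(s,c,hz)[:,:2]*1000).astype(np.float32))
        print(k,st[j],'cent',np.round(W[:,:2].mean(0)*1000,1),'rect',np.round((cx,cy,w,hh,a),1),'zmed',round(float(np.median(z[l==j])),4))
E
```

```text
top mat z 0.0041432786559224555
bs [346 255  11  10  85] cent [ 379.1 -281.4] rect [ 379.  -281.5   26.9   30.4    0.9] zmed 0.0462
bm [116 203  16  16 198] cent [515.3 407.9] rect [514.4 407.4  46.2  45.1   3.7] zmed 0.0686
bl [383 194  23  22 396] cent [ 541.3 -405.5] rect [ 541.9 -404.7   63.6   66.9    0.9] zmed 0.0926
js [243 216  17  17 182] cent [480.9  22.6] rect [481.1  22.3  40.8  41.   64.6] zmed 0.0526
jl [192 153  27  27 366] cent [653.2 165. ] rect [653.  164.3  59.5  59.   47.5] zmed 0.0805
rt [309 161  36  36 992] cent [ 635.9 -214.9] rect [ 636.  -214.6  110.5  113.9   45.4] zmed 0.0062
st [ 154  229   49   56 1775] cent [375.8 246.7] rect [366.8 253.7 156.3 148.3  26.8] zmed 0.0049
box [246 147  26  37 865] cent [666.4   0.7] rect [666.4   0.8  76.7 114.9  88.9] zmed 0.0505
side mat z 0.0024482509716244327
bs [192 311  16  17 207] cent [ 383.  -286.5] rect [ 383.  -286.2   28.8   34.5    0.9] zmed 0.046
bm [193 115  15  12 125] cent [518.5 398.5] rect [518.4 398.8  64.2  48.4  63.3] zmed 0.0679
bl [ 284  325   38   39 1169] cent [ 544.  -410.8] rect [ 544.6 -410.5   69.2   64.4   69.9] zmed 0.0924
js [207 197  19  15 228] cent [484.4  15.8] rect [484.5  15.7  52.7  42.7  65.2] zmed 0.052
jl [250 144  27  18 324] cent [655.7 157.4] rect [655.4 157.4  72.7  64.3  46.8] zmed 0.0802
rt [ 282  252   48   41 1556] cent [ 638.2 -218. ] rect [ 638.8 -217.   111.2  108.9   73.6] zmed 0.0059
st [ 141  151   56   44 1195] cent [376.2 244.9] rect [357.8 266.3 162.3 187.8  27.9] zmed 0.0049
box [263 183  49  29 965] cent [668.1  -7.2] rect [667.5  -6.3  87.1 118.   89. ] zmed 0.0504
```

```bash
python3 - <<'E'
from h import *
s=dict(np.load("top0.npz"));t=dict(np.load("side0.npz"))
a=cv2.resize(s["pixels"][225:285,145:215],None,fx=6,fy=6,interpolation=0)
b=cv2.resize(t["pixels"][145:195,140:205],None,fx=6,fy=6,interpolation=0)
c=np.zeros((360,420+390,3),np.uint8);c[:,:420]=a;c[:300,420:]=b;cv2.imwrite("pics/st.png",c[:, :800])
C=cloud(t);z=C[...,2]
print(s["pixels"][253,178],s["pixels"][285,140],t["pixels"][168,172],t["pixels"][150,140])
for k,(u,v,h) in {"bs":(200,316,.047),"bm":(201,122,.069),"bl":(301,340,.093),"js":(216,202,.053),"jl":(263,152,.081),"box":(287,200,.051)}.items():
    yy,xx=np.mgrid[0:384,0:512]
    for tol in(.003,.005):
        m=((z>h-tol)&(z<h+.01)&(np.hypot(xx-u,yy-v)<30)).astype(np.uint8)
        nn,l,st,ce=cv2.connectedComponentsWithStats(m,connectivity=4);j=1+np.argmax(st[1:,4])
        W=ray(t,np.argwhere(l==j)[:,::-1],h)[:,:2]*1000
        print(k,tol,len(W),np.round(W.mean(0),1),np.round(cv2.minAreaRect(W.astype(np.float32)),1) if 0 else np.round(W.min(0)),np.round(W.max(0)))
E
```

```text
[204 205 207] [210 215 222] [167 171 168] [199 209 211]
bs 0.003 166 [ 382.9 -283.7] [ 369. -300.] [ 397. -269.]
bs 0.005 176 [ 382.9 -284.3] [ 369. -300.] [ 397. -269.]
bm 0.003 87 [519.6 406.4] [498. 380.] [542. 431.]
bm 0.005 98 [519.3 404.3] [496. 376.] [542. 431.]
bl 0.003 1064 [ 545.3 -408.8] [ 513. -440.] [ 578. -375.]
bl 0.005 1100 [ 544.8 -409.3] [ 512. -442.] [ 578. -375.]
js 0.003 173 [485.   20.6] [460.  -6.] [509.  45.]
js 0.005 188 [484.8  19.3] [460.  -7.] [511.  45.]
jl 0.003 255 [657.4 163. ] [617. 124.] [698. 201.]
jl 0.005 274 [656.7 161.6] [617. 123.] [698. 201.]
box 0.003 817 [670.5  -2.8] [615. -42.] [727.  38.]
box 0.005 858 [669.9  -3.6] [615. -44.] [727.  38.]
```

View pics/st.png

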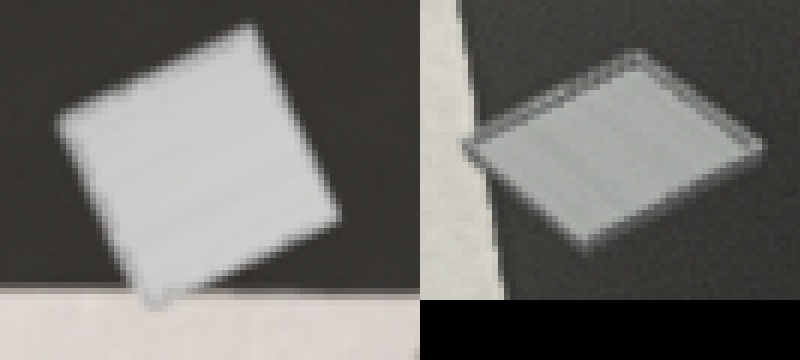

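```bash
python3 - <<'E'
from h import *
for n,o,cs in(("top",(145,225),[(57,122),(250,25),(341,217),(153,307)]),("side",(140-70,145),[(463,148),(638,50),(766,147),(586,248)])):
    s=dict(np.load(f"{n}0.npz"));c=(np.array(cs)+.5)/6-.5+o
    W=ray(s,c,.012)[:,:2]*1000
    print(n,np.round(W.mean(0),1),np.round(cv2.minAreaRect(W.astype(np.float32))[1],1),[round(np.degrees(np.arctan2(*(W[(i+1)%4]-W[i])[::-1]))%90,1) for i in range(4)])
# jar yaw by top-face contour with upsampled brightness, minAreaRect of lines in both
for n,k,(u,v),h in(("top","js",(251,224),.053),("side","js",(216,202),.053),("top","jl",(205,166),.081),("side","jl",(263,152),.081)):
    s=dict(np.load(f"{n}0.npz"));z=cloud(s)[...,2]
    yy,xx=np.mgrid[0:384,0:512];m=((z>h-.004)&(z<h+.01)&(np.hypot(xx-u,yy-v)<30)).astype(np.uint8)
    nn,l,st,ce=cv2.connectedComponentsWithStats(m,connectivity=4);j=1+np.argmax(st[1:,4])
    W=ray(s,np.argwhere(l==j)[:,::-1],h)[:,:2]*1000
    r=cv2.minAreaRect(W.astype(np.float32));print(n,k,np.round(W.mean(0),1),np.round(r[0],1),np.round(r[1],1),r[2])
E
```

```text
top [394.1 246.6] [110.4 110.2] [np.float64(28.0), np.float64(27.4), np.float64(26.5), np.float64(30.1)]
side [397.3 244. ] [113.5 111.4] [np.float64(31.3), np.float64(26.4), np.float64(28.5), np.float64(27.7)]
top js [480.9  21.8] [482.1  22.6] [39.6 39.6] 64.3607406616211
side js [485.   19.8] [485.   20.1] [44.2 39.9] 65.2188491821289
top jl [654.1 165.5] [653.9 165. ] [57.5 58.7] 47.17363739013672
side jl [656.8 162.3] [657.  161.9] [63.7 60.7] 47.09052276611328
```

Request:
drive_tool(
  commands=[
    {"rot": [0,0,0],"offset": [0.031,-0.0295,0.009],"grip": 0.094},
    {"rot": [0,0,0],"offset": [0.031,-0.0295,0.009],"grip": 0.094},
    {"rot": [0,0,0],"offset": [0.031,-0.0295,0.009],"grip": 0.094},
    {"rot": [0,0,0],"offset": [0.031,-0.0295,0.009],"grip": 0.094},
    {"rot": [0,0,0],"offset": [0.031,-0.0295,0.009],"grip": 0.094},
    {"rot": [0,0,0],"offset": [0.031,-0.0295,0.009],"grip": 0.094},
    {"rot": [0,0,0],"offset": [0.031,-0.0295,0.009],"grip": 0.094},
    {"rot": [0,0,0],"offset": [0.031,-0.0295,0.009],"grip": 0.094},
    {"rot": [0,0,0],"offset": [0.031,-0.0295,0.009],"grip": 0.094},
    {"rot": [0,0,0],"offset": [0,0,0],"grip": 0.094},
  ],
  grip_force=8,
)

```text
time: 1.1
tcp_pos: [0.3816, -0.2786, 0.1093]
orientation: [-3.137, 0.001, 0.309]
force: [-0.1, 0.0, 0.7]
finger_gap: 1.004
```

```bash
cat >> h.py <<'E'
def plan(x,y,z,yaw_deg=None,o=None):
    """mm; prints tool-frame shift (mm) in current axes, after-turn axes, and turn needed about tool z"""
    from workcell import get_obs
    from scipy.spatial.transform import Rotation as Ro
    o=o or get_obs();p=np.array(o["tcp_pos"])*1000;r=np.array(o["orientation"])
    R=Ro.from_euler("xyz",r).as_matrix();d=np.array([x,y,z])-p
    print("t",round(o["time"],2),"tcp",np.round(p,1),"rpy deg",np.round(np.degrees(r),2),"gap mm",round(o["finger_gap"]*94,1),"F",np.round(o["force"],1),"j6",round(o["joint_pos"][5],2))
    print("world d",np.round(d,1),"tool d",np.round(R.T@d,1))
    if yaw_deg is not None:
        w=-(np.radians(yaw_deg)-r[2]);w=(w+np.pi/2)%np.pi-np.pi/2
        R2=R@Ro.from_rotvec([0,0,w]).as_matrix()
        print("turn z rad",round(w,4),"tool d after turn",np.round(R2.T@d,1))
def pics(tag):
    from workcell import snapshot
    out={}
    for n in("top","side"):
        s=snapshot(n);out[n]=s;cv2.imwrite(f"pics/{n}{tag}.png",s["pixels"]);np.savez(f"{n}{tag}.npz",**s)
    return out
E
python3 - <<'E'
from h import *
plan(381,-283,37)
p=pics(1)
a=np.hstack([cv2.resize(p["top"]["pixels"][210:310,300:430],(390,300)),cv2.resize(p["side"]["pixels"][230:380,100:300],(400,300))]);cv2.imwrite("pics/c1.png",a)
E
```

```text
t 1.1 tcp [ 381.6 -278.6  109.3] rpy deg [-1.7975e+02  6.0000e-02  1.7730e+01] gap mm 94.3 F [-0.1  0.   0.7] j6 0.39
world d [ -0.6  -4.4 -72.3] tool d [-1.8  4.3 72.3]
```

View pics/c1.png

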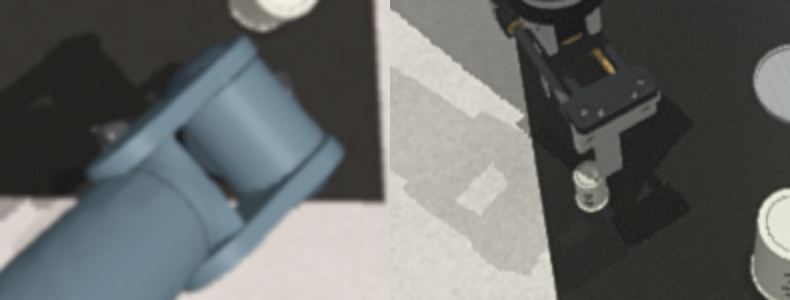

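Request:
drive_tool(
  commands=[
    {"rot": [0,0,0],"offset": [-0.002,0.004,0.024],"grip": 0.094},
    {"rot": [0,0,0],"offset": [0,0,0.024],"grip": 0.094},
    {"rot": [0,0,0],"offset": [0,0,0.024],"grip": 0.094},
    {"rot": [0,0,0],"offset": [0,0,0],"grip": 0.06},
    {"rot": [0,0,0],"offset": [0,0,0],"grip": 0.04},
    {"rot": [0,0,0],"offset": [0,0,0],"grip": 0.028},
    {"rot": [0,0,0],"offset": [0,0,0],"grip": 0.025},
    {"rot": [0,0,0],"offset": [0,0,0],"grip": 0.02},
    {"rot": [0,0,0],"offset": [0,0,0],"grip": 0.02},
    {"rot": [0,0,0],"offset": [0,0,0],"grip": 0.02},
  ],
  grip_force=8,
)

```text
time: 2.2
tcp_pos: [0.3807, -0.2879, 0.0396]
orientation: [3.141, -0.0, 0.304]
force: [0.2, 0.3, -0.2]
finger_gap: 0.44
```

```bash
python3 - <<'E'
from h import *
plan(637.3,-216.5,90)
p=pics(2)
cv2.imwrite("pics/c2.png",cv2.resize(p["side"]["pixels"][230:380,100:300],(800,600)))
E
```

```text
t 2.2 tcp [ 380.7 -287.9   39.6] rpy deg [ 1.7997e+02 -1.0000e-02  1.7410e+01] gap mm 41.4 F [ 0.2  0.3 -0.2] j6 0.38
world d [256.6  71.4  50.4] tool d [266.2   8.7 -50.3]
```

View pics/c2.png

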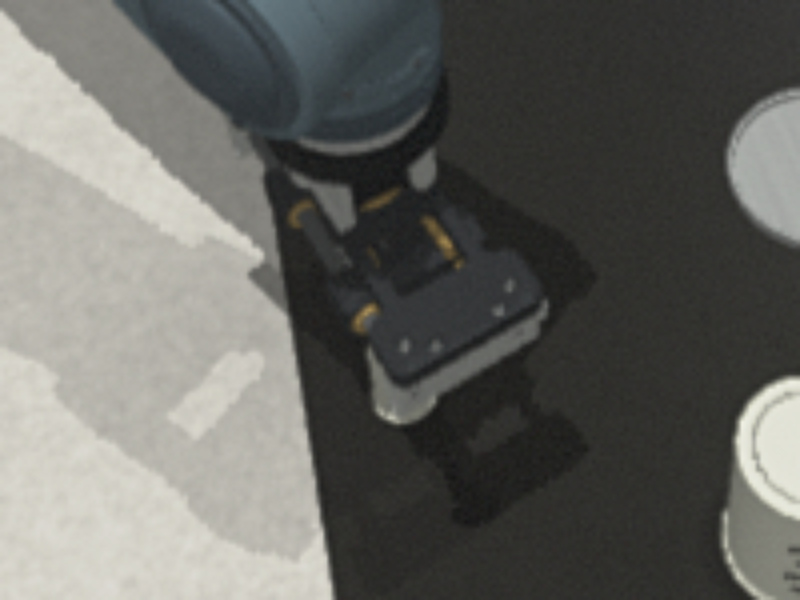

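Request:
drive_tool(
  commands=[
    {"rot": [0,0,0],"offset": [0,-0.004,0],"grip": 0.04},
    {"rot": [0,0,0],"offset": [0,0,0],"grip": 0.034},
    {"rot": [0,0,0],"offset": [0,0,0],"grip": 0.02},
    {"rot": [0,0,0],"offset": [0,0,0],"grip": 0.02},
    {"rot": [0,0,0],"offset": [0,0,0],"grip": 0.02},
    {"rot": [0,0,0],"offset": [0,0,0],"grip": 0.02},
    {"rot": [0,0,0],"offset": [0,0,0],"grip": 0.02},
    {"rot": [0,0,0],"offset": [0,0,0],"grip": 0.02},
    {"rot": [0,0,0],"offset": [0,0,-0.01],"grip": 0.02},
    {"rot": [0,0,0],"offset": [0,0,-0.04],"grip": 0.02},
  ],
  grip_force=8,
)

```text
time: 3.3
tcp_pos: [0.377, -0.2814, 0.0867]
orientation: [-3.133, 0.003, 0.304]
force: [0.0, -0.9, 0.5]
finger_gap: 0.215
```

```bash
python3 - <<'E'
from h import *
plan(637.3,-216.5,90)
p=pics(3)
cv2.imwrite("pics/c3.png",cv2.resize(p["side"]["pixels"][230:380,100:300],(800,600)))
plan(637.3,-216.5,90)
E
```

```text
t 3.3 tcp [ 377.  -281.4   86.7] rpy deg [-179.52    0.2    17.4 ] gap mm 20.2 F [ 0.  -0.9  0.5] j6 0.38
world d [260.3  64.9   3.3] tool d [267.8  15.9  -4.4]
t 3.4 tcp [ 382.  -287.1   94.8] rpy deg [179.47  -0.22  17.41] gap mm 20.1 F [0.6 0.1 0.2] j6 0.38
world d [255.3  70.6  -4.8] tool d [264.7   9.    5.9]
```

View pics/c3.png

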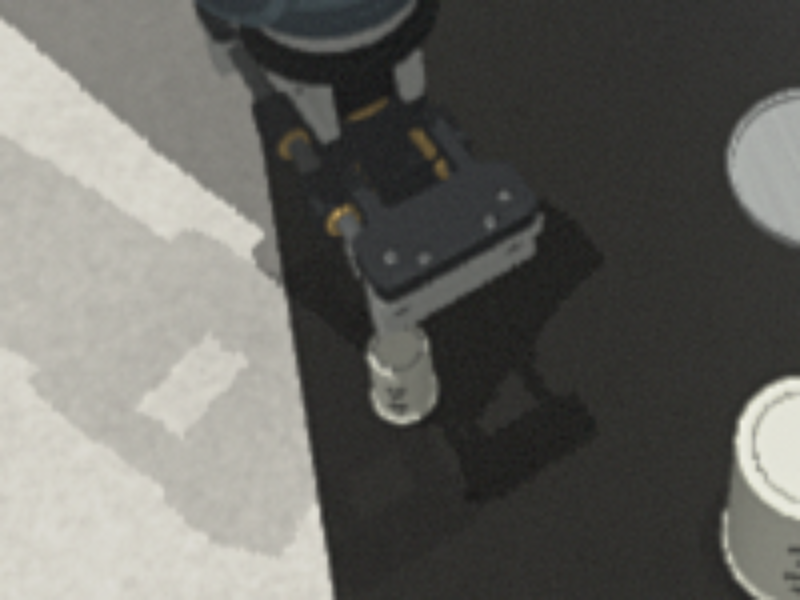

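```bash
cat >> h.py <<'E'
def proj(s,P):
    E=s["extrinsics"];c=(np.atleast_2d(P)-E[:3,3])@E[:3,:3];q=c@s["K"].T;return q[:,:2]/q[:,2:]
E
python3 - <<'E'
from h import *
for tag,tcp,g in(("1",(.3808,-.283,.1093),.094),("3",(.3807,-.2845,.091),.020)):
    s=dict(np.load(f"side{tag}.npz"));y=np.radians(17.4);X=np.array([np.cos(y),np.sin(y),0]);Y=np.array([np.sin(y),-np.cos(y),0]);t=np.array(tcp)
    im=cv2.resize(s["pixels"][230:380,100:300],(800,600))
    for P,c in((t+[0,0,-.025],(0,0,255)),(t+[0,0,-.025]+Y*g/2,(0,255,0)),(t+[0,0,-.025]-Y*g/2,(255,255,0)),(t+X*.05,(255,0,255)),(np.array([.381,-.283,.047]),(0,200,255))):
        q=(proj(s,P)[0]-[100,230])*4;cv2.circle(im,tuple(int(v) for v in q),5,c,-1)
    cv2.imwrite(f"pics/d{tag}.png",im)
E
```

```text
(no output)
```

View pics/d1.png

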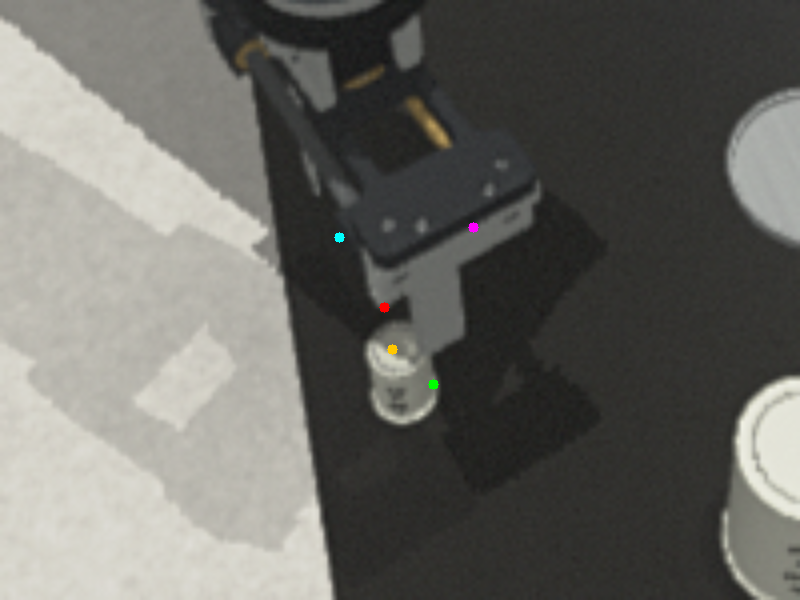

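View pics/d3.png

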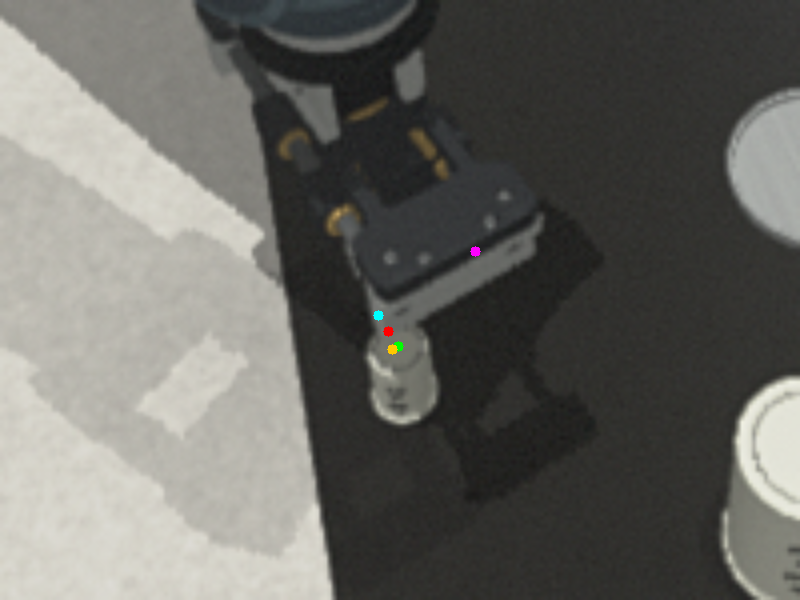

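```bash
python3 - <<'E'
from h import *
for tag,pts in(("1",[(437,280),(437,310),(437,340),(420,340),(455,330),(388,285),(388,298),(380,340),(410,345),(400,400),(450,180),(520,210),(370,220)]),("3",[(395,300),(395,320),(385,320),(398,338),(398,350),(398,365),(400,400),(480,270),(450,220)])):
    s=dict(np.load(f"side{tag}.npz"));C=cloud(s)
    for p in pts:
        u,v=round(p[0]/4+100-.4),round(p[1]/4+230-.4);print(tag,p,np.round(C[v,u]*1000,0),s["pixels"][v,u])
E
```

```text
1 (437, 280) [ 401. -339.  183.] [100 105 104]
1 (437, 310) [ 399. -339.  164.] [102 106 106]
1 (437, 340) [ 398. -338.  138.] [103 108 106]
1 (420, 340) [ 391. -337.  139.] [ 98 102 101]
1 (455, 330) [ 405. -337.  141.] [103 106 104]
1 (388, 285) [ 381. -368.  233.] [103 105 103]
1 (388, 298) [ 380. -367.  224.] [102 106 105]
1 (380, 340) [ 376. -277.   47.] [109 116 116]
1 (410, 345) [ 389. -283.   48.] [138 151 149]
1 (400, 400) [ 380. -297.   22.] [106 116 115]
1 (450, 180) [ 409. -349.  261.] [57 56 54]
1 (520, 210) [ 434. -357.  244.] [103 107 106]
1 (370, 220) [ 378. -359.  264.] [58 58 57]
3 (395, 300) [ 381. -379.  240.] [74 76 75]
3 (395, 320) [ 380. -372.  216.] [102 106 103]
3 (385, 320) [ 377. -373.  220.] [101 105 104]
3 (398, 338) [ 384. -276.   46.] [109 117 118]
3 (398, 350) [ 383. -283.   46.] [107 115 116]
3 (398, 365) [ 381. -290.   45.] [100 109 109]
3 (400, 400) [ 380. -297.   22.] [106 115 113]
3 (480, 270) [ 416. -359.  216.] [102 106 104]
3 (450, 220) [ 406. -357.  248.] [56 54 51]
```

```bash
python3 - <<'E'
from h import *
for tag,z0 in(("1",109),("2",37.5),("3",90)):
    s=dict(np.load(f"side{tag}.npz"));C=cloud(s)*1000
    yy,xx=np.mgrid[0:384,0:512]
    m=(C[...,2]>60)&(C[...,2]<290)&(abs(C[...,0]-385)<90)&(abs(C[...,1]+300)<110)&(s["depth"]>0)
    P=C[m];print(tag,'tcp z',z0)
    for a in range(60,290,15):
        q=P[(P[:,2]>=a)&(P[:,2]<a+15)]
        if len(q): print(a,len(q),np.round(q[:,:2].min(0)),np.round(q[:,:2].max(0)))
    print('min z',np.sort(P[:,2])[:8].round())
from workcell import get_obs
print(get_obs()["joint_pos"])
E
```

```text
1 tcp z 109
120 34 [ 358. -341.] [ 409. -233.]
135 76 [ 357. -341.] [ 409. -228.]
150 68 [ 367. -342.] [ 410. -236.]
165 68 [ 363. -341.] [ 410. -237.]
180 28 [ 357. -341.] [ 410. -228.]
195 3 [ 358. -239.] [ 360. -231.]
210 72 [ 330. -369.] [ 438. -223.]
225 460 [ 327. -369.] [ 439. -216.]
240 375 [ 325. -375.] [ 441. -210.]
255 1536 [ 326. -376.] [ 440. -213.]
270 192 [ 361. -305.] [ 411. -282.]
285 19 [ 367. -305.] [ 411. -291.]
min z [124. 124. 124. 125. 125. 126. 127. 127.]
2 tcp z 37.5
105 8 [ 364. -270.] [ 384. -260.]
135 3 [ 333. -371.] [ 399. -226.]
150 244 [ 327. -375.] [ 438. -222.]
165 682 [ 327. -381.] [ 440. -224.]
180 1347 [ 330. -382.] [ 440. -235.]
195 146 [ 361. -365.] [ 419. -292.]
210 24 [ 366. -311.] [ 410. -298.]
225 15 [ 352. -320.] [ 403. -305.]
240 426 [ 346. -327.] [ 420. -287.]
255 105 [ 361. -326.] [ 416. -302.]
270 250 [ 364. -326.] [ 419. -292.]
285 22 [ 336. -324.] [ 412. -309.]
min z [111. 111. 113. 113. 114. 115. 118. 119.]
3 tcp z 90
105 6 [ 369. -280.] [ 371. -272.]
120 4 [ 368. -278.] [ 370. -270.]
195 61 [ 327. -372.] [ 437. -220.]
210 517 [ 327. -374.] [ 439. -221.]
225 614 [ 325. -379.] [ 441. -215.]
240 1512 [ 327. -380.] [ 440. -221.]
255 180 [ 359. -309.] [ 410. -286.]
270 29 [ 344. -308.] [ 409. -273.]
285 15 [ 344. -312.] [ 363. -275.]
min z [114. 115. 115. 116. 119. 120. 123. 125.]
[-8.82447257e-01 -5.56371075e-02  2.07179482e+00  1.20557271e-04
  1.11543807e+00  3.84420170e-01]
```

```bash
python3 - <<'E'
import workcell
print([n for n in dir(workcell) if not n.startswith('__')], getattr(workcell,'nose_length',None))
o=workcell.get_obs();print(o["tcp_pos"],workcell.get_obs()["tcp_pos"],o["time"])
E
```

```text
['IKError', 'close_job', 'get_obs', 'nose_length', 'snapshot'] 0.025
[ 0.38199134 -0.28709144  0.09475759] [ 0.38199134 -0.28709144  0.09475759] 3.4
```

Request:
drive_tool(
  commands=[
    {"rot": [0,0,0],"offset": [0.002,0,0.0],"grip": 0.08},
    {"rot": [0,0,0],"offset": [0,0,0.0],"grip": 0.08},
    {"rot": [0,0,0],"offset": [0,0,0.01],"grip": 0.08},
    {"rot": [0,0,0],"offset": [0,0,0.01],"grip": 0.08},
    {"rot": [0,0,0],"offset": [0,0,0.01],"grip": 0.08},
    {"rot": [0,0,0],"offset": [0,0,0.005],"grip": 0.08},
    {"rot": [0,0,0],"offset": [0,0,0.012],"grip": 0.08},
    {"rot": [0,0,0],"offset": [0,0,0.015],"grip": 0.08},
    {"rot": [0,0,0],"offset": [0,0,0.015],"grip": 0.08},
    {"rot": [0,0,0],"offset": [0,0,0],"grip": 0.08},
  ],
)

```text
time: 4.4
tcp_pos: [0.3799, -0.2818, 0.0099]
orientation: [-3.137, 0.002, 0.304]
force: [0.0, -0.2, 0.4]
finger_gap: 0.85
```

```bash
python3 - <<'E'
from h import *
plan(381,-283,12)
p=pics(4)
cv2.imwrite("pics/c4.png",cv2.resize(p["side"]["pixels"][230:380,100:300],(800,600)))
C=cloud(p["side"])*1000
m=(C[...,2]>8)&(C[...,2]<290)&(abs(C[...,0]-385)<90)&(abs(C[...,1]+300)<110)
P=C[m]
for a in range(8,190,12):
        q=P[(P[:,2]>=a)&(P[:,2]<a+12)]
        if len(q): print(a,len(q),np.round(q[:,:2].min(0)),np.round(q[:,:2].max(0)))
E
```

```text
t 4.4 tcp [ 379.9 -281.8    9.9] rpy deg [-1.7974e+02  1.1000e-01  1.7400e+01] gap mm 79.9 F [ 0.  -0.2  0.4] j6 0.39
world d [ 1.1 -1.2  2.1] tool d [ 0.7  1.4 -2.1]
8 4 [ 370. -294.] [ 373. -291.]
20 7 [ 360. -332.] [ 397. -242.]
32 32 [ 369. -337.] [ 406. -244.]
44 34 [ 368. -336.] [ 407. -241.]
56 25 [ 365. -337.] [ 407. -245.]
68 2 [ 362. -248.] [ 364. -246.]
80 3 [ 359. -247.] [ 361. -238.]
116 92 [ 327. -370.] [ 438. -217.]
128 279 [ 328. -371.] [ 439. -222.]
140 275 [ 327. -376.] [ 441. -220.]
152 850 [ 356. -377.] [ 440. -277.]
164 496 [ 360. -377.] [ 439. -285.]
176 39 [ 365. -306.] [ 410. -293.]
188 4 [ 369. -306.] [ 373. -304.]
```

View pics/c4.png

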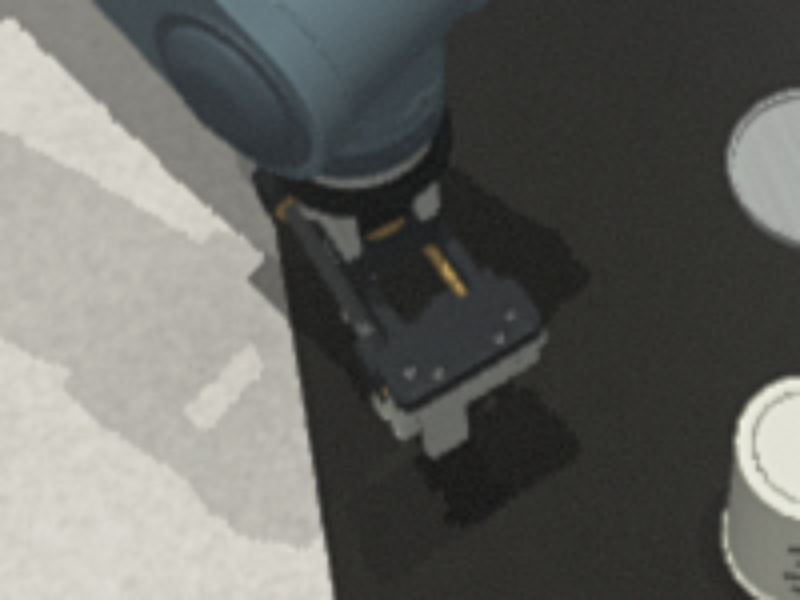

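Request:
drive_tool(
  commands=[
    {"rot": [0,0,0],"offset": [0,0,0.008],"grip": 0.06},
    {"rot": [0,0,0],"offset": [0,0,0],"grip": 0.04},
    {"rot": [0,0,0],"offset": [0,0,0],"grip": 0.034},
    {"rot": [0,0,0],"offset": [0,0,0],"grip": 0.02},
    {"rot": [0,0,0],"offset": [0,0,0],"grip": 0.02},
    {"rot": [0,0,0],"offset": [0,0,0],"grip": 0.02},
    {"rot": [0,0,0],"offset": [0,0,0],"grip": 0.02},
    {"rot": [0,0,0],"offset": [0,0,0],"grip": 0.02},
    {"rot": [0,0,0],"offset": [0,0,0],"grip": 0.02},
    {"rot": [0,0,0],"offset": [0,0,0],"grip": 0.02},
  ],
  grip_force=10,
)

```text
time: 5.5
tcp_pos: [0.3813, -0.2835, 0.0045]
orientation: [3.142, -0.0, 0.304]
force: [0.3, 0.6, 1.9]
finger_gap: 0.314
```

Request:
drive_tool(
  commands=[
    {"rot": [0,0,0],"offset": [0,0,-0.015],"grip": 0.02},
    {"rot": [0,0,0],"offset": [0,0,-0.035],"grip": 0.02},
    {"rot": [0,0,0],"offset": [0.03,0.0021,-0.01],"grip": 0.02},
    {"rot": [0,0,0],"offset": [0.0412,0.002,0],"grip": 0.02},
    {"rot": [0,0,0],"offset": [0.0435,0.002,0],"grip": 0.02},
    {"rot": [0,0,0],"offset": [0.045,0.002,0],"grip": 0.02},
    {"rot": [0,0,0],"offset": [0.045,0.002,0],"grip": 0.02},
    {"rot": [0,0,0],"offset": [0.035,0.002,0],"grip": 0.02},
    {"rot": [0,0,0],"offset": [0.025,0.001,0],"grip": 0.02},
    {"rot": [0,0,0],"offset": [0,0,0],"grip": 0.02},
  ],
)

```text
time: 6.5
tcp_pos: [0.6399, -0.2157, 0.064]
orientation: [3.141, -0.001, 0.306]
force: [-0.5, -0.2, -0.7]
finger_gap: 0.315
```

```bash
python3 - <<'E'
from h import *
plan(637.3,-216.5,7)
p=pics(5)
plan(637.3,-216.5,7)
cv2.imwrite("pics/c5.png",np.hstack([cv2.resize(p["side"]["pixels"][180:330,220:370],(400,400)),cv2.resize(p["top"]["pixels"][130:260,270:400],(400,400))]))
E
```

```text
t 6.5 tcp [ 639.9 -215.7   64. ] rpy deg [ 1.7997e+02 -5.0000e-02  1.7550e+01] gap mm 29.6 F [-0.5 -0.2 -0.7] j6 0.77
world d [ -2.6  -0.8 -57. ] tool d [-2.8 -0.1 57. ]
t 6.6 tcp [ 637.3 -216.5   63.6] rpy deg [-1.7996e+02  6.0000e-02  1.7440e+01] gap mm 29.8 F [-1.4 -0.  -0.5] j6 0.77
world d [  0.   -0.  -56.6] tool d [ 0.1  0.1 56.6]
```

View pics/c5.png

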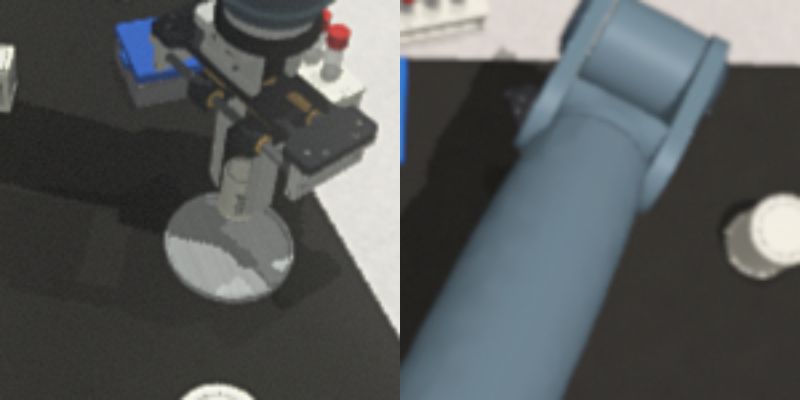

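Request:
drive_tool(
  commands=[
    {"rot": [0,0,0],"offset": [0,0,0.02],"grip": 0.02},
    {"rot": [0,0,0],"offset": [0,0,0.02],"grip": 0.02},
    {"rot": [0,0,0],"offset": [0,0,0.01],"grip": 0.02},
    {"rot": [0,0,0],"offset": [0,0,0.004],"grip": 0.02},
    {"rot": [0,0,0],"offset": [0,0,0.002],"grip": 0.02},
    {"rot": [0,0,0],"offset": [0,0,0],"grip": 0.02},
    {"rot": [0,0,0],"offset": [0,0,0.001],"grip": 0.02},
    {"rot": [0,0,0],"offset": [0,0,0],"grip": 0.02},
    {"rot": [0,0,0],"offset": [0,0,0],"grip": 0.02},
    {"rot": [0,0,0],"offset": [0,0,0],"grip": 0.02},
  ],
)

```text
time: 7.6
tcp_pos: [0.6379, -0.2168, 0.0076]
orientation: [3.141, -0.0, 0.304]
force: [-0.4, -0.4, -0.1]
finger_gap: 0.316
```

```bash
python3 - <<'E'
from h import *
plan(637.3,-216.5,7)
E
```

```text
t 7.6 tcp [ 637.9 -216.8    7.6] rpy deg [ 1.7999e+02 -2.0000e-02  1.7410e+01] gap mm 29.7 F [-0.4 -0.4 -0.1] j6 0.77
world d [-0.6  0.3 -0.6] tool d [-0.5 -0.5  0.6]
```

Request:
drive_tool(
  commands=[
    {"rot": [0,0,0],"offset": [0,0,0.001],"grip": 0.02},
    {"rot": [0,0,0],"offset": [0,0,0],"grip": 0.035},
    {"rot": [0,0,0],"offset": [0,0,0],"grip": 0.05},
    {"rot": [0,0,0],"offset": [0,0,0],"grip": 0.06},
    {"rot": [0,0,0],"offset": [0,0,0],"grip": 0.06},
    {"rot": [0,0,0],"offset": [0,0,-0.02],"grip": 0.06},
    {"rot": [0,0,0],"offset": [0,0,-0.04],"grip": 0.06},
    {"rot": [0,0,0],"offset": [0,0,-0.04],"grip": 0.08},
    {"rot": [0,0,0],"offset": [-0.04,-0.02,0],"grip": 0.08},
    {"rot": [0,0,0],"offset": [-0.02,-0.04,0],"grip": 0.08},
  ],
)

```text
time: 8.6
tcp_pos: [0.5627, -0.1796, 0.1084]
orientation: [3.138, -0.003, 0.301]
force: [0.1, 0.9, -0.5]
finger_gap: 0.837
```

```bash
python3 - <<'E'
from h import *
plan(517,406,106)
E
```

```text
t 8.6 tcp [ 562.7 -179.6  108.4] rpy deg [ 1.7979e+02 -1.5000e-01  1.7240e+01] gap mm 78.7 F [ 0.1  0.9 -0.5] j6 0.77
world d [-45.7 585.6  -2.4] tool d [ 130.  -572.9    0.7]
```

Request:
drive_tool(
  commands=[
    {"rot": [0,0,0],"offset": [0.011,-0.0475,0],"grip": 0.08},
    {"rot": [0,0,0],"offset": [0.011,-0.0475,0],"grip": 0.08},
    {"rot": [0,0,0],"offset": [0.011,-0.0475,0],"grip": 0.08},
    {"rot": [0,0,0],"offset": [0.011,-0.0475,0],"grip": 0.08},
    {"rot": [0,0,0],"offset": [0.011,-0.0475,0],"grip": 0.08},
    {"rot": [0,0,0],"offset": [0.011,-0.0475,0],"grip": 0.08},
    {"rot": [0,0,0],"offset": [0.011,-0.0475,0],"grip": 0.08},
    {"rot": [0,0,0],"offset": [0.011,-0.0475,0],"grip": 0.08},
    {"rot": [0,0,0],"offset": [0.011,-0.0475,0],"grip": 0.08},
    {"rot": [0,0,0],"offset": [0.011,-0.0475,0],"grip": 0.08},
  ],
)

```text
time: 9.6
tcp_pos: [0.5249, 0.3107, 0.1065]
orientation: [3.142, -0.0, 0.304]
force: [0.6, -0.3, 0.2]
finger_gap: 0.85
```

```bash
python3 - <<'E'
from h import *
plan(517,406,106)
p=pics(6)
plan(517,406,106)
for n,s in p.items():
    C=cloud(s);z=C[...,2]
    u,v=proj(s,[.637,-.2165,.05])[0];yy,xx=np.mgrid[0:384,0:512]
    m=((z>.046)&(z<.06)&(np.hypot(xx-u,yy-v)<12));W=ray(s,np.argwhere(m)[:,::-1],.05)*1000
    print(n,len(W),np.round(W.mean(0),1),round(np.median(z[m]),4))
cv2.imwrite("pics/c6.png",np.hstack([cv2.resize(p["side"]["pixels"][180:330,220:370],(400,400)),cv2.resize(p["top"]["pixels"][120:250,270:400],(400,400))]))
E
```

```text
t 9.6 tcp [524.9 310.7 106.5] rpy deg [ 1.800e+02 -2.000e-02  1.741e+01] gap mm 79.9 F [ 0.6 -0.3  0.2] j6 1.62
world d [-7.9 95.3 -0.5] tool d [ 20.9 -93.3   0.5]
t 9.7 tcp [524.3 313.5 106.5] rpy deg [-1.7994e+02 -5.0000e-02  1.7760e+01] gap mm 80.1 F [-0.4 -1.8  0.2] j6 1.61
world d [-7.3 92.5 -0.5] tool d [ 21.3 -90.3   0.6]
top 64 [ 636.1 -217.3   50. ] 0.0507
side 122 [ 639.2 -219.1   50. ] 0.0497
```

View pics/c6.png

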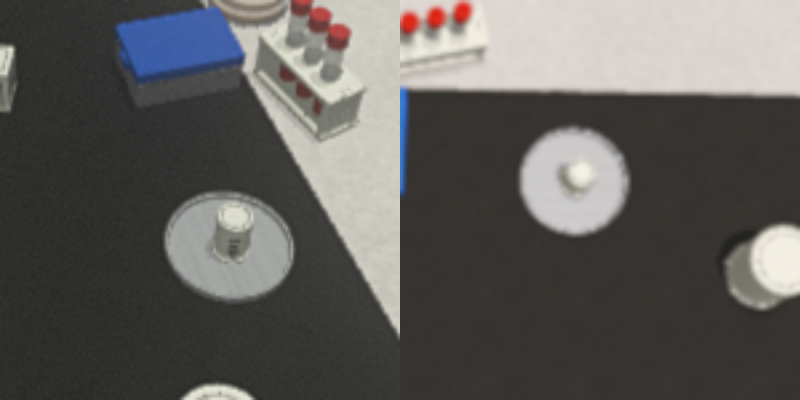

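Request:
drive_tool(
  commands=[
    {"rot": [0,0,0],"offset": [0.011,-0.0475,0],"grip": 0.08},
    {"rot": [0,0,0],"offset": [0.011,-0.0475,0],"grip": 0.08},
    {"rot": [0,0,0],"offset": [0,0,0],"grip": 0.08},
    {"rot": [0,0,0],"offset": [0,0,0.015],"grip": 0.08},
    {"rot": [0,0,0],"offset": [0,0,0.025],"grip": 0.08},
    {"rot": [0,0,0],"offset": [0,0,0.025],"grip": 0.08},
    {"rot": [0,0,0],"offset": [0,0,0.019],"grip": 0.08},
    {"rot": [0,0,0],"offset": [0,0,0.01],"grip": 0.08},
    {"rot": [0,0,0],"offset": [0,0,0],"grip": 0.08},
    {"rot": [0,0,0],"offset": [0,0,0],"grip": 0.07},
  ],
)

```text
time: 10.7
tcp_pos: [0.5186, 0.4053, 0.0128]
orientation: [-3.142, -0.001, 0.303]
force: [-1.0, -0.9, 0.4]
finger_gap: 0.797
```

```bash
python3 - <<'E'
from h import *
plan(517,406,12)
p=pics(7)
plan(517,406,12)
cv2.imwrite("pics/c7.png",np.hstack([cv2.resize(p["side"]["pixels"][50:200,120:270],(400,400)),cv2.resize(p["top"]["pixels"][150:280,70:200],(400,400))]))
E
```

```text
t 10.7 tcp [518.6 405.3  12.8] rpy deg [-1.800e+02 -3.000e-02  1.735e+01] gap mm 74.9 F [-1.  -0.9  0.4] j6 1.76
world d [-1.6  0.7 -0.8] tool d [-1.3 -1.1  0.8]
t 10.8 tcp [519.1 406.1  13.7] rpy deg [-1.7998e+02 -1.3000e-01  1.7380e+01] gap mm 70.6 F [-0.4 -0.   0.2] j6 1.76
world d [-2.1 -0.1 -1.7] tool d [-2.  -0.6  1.7]
```

View pics/c7.png

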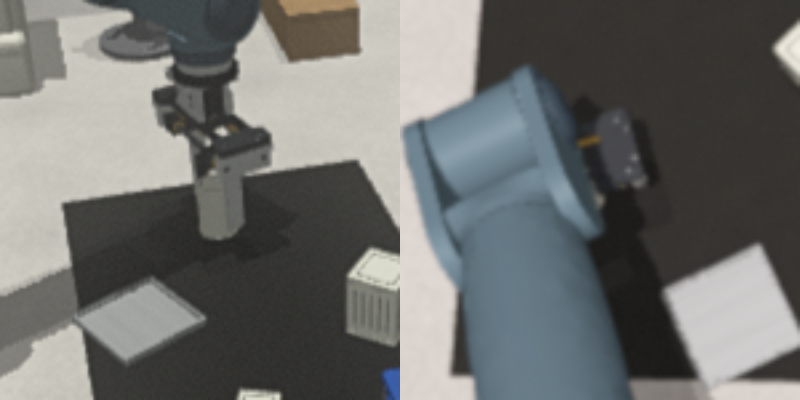

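Request:
drive_tool(
  commands=[
    {"rot": [0,0,0],"offset": [0,0,0],"grip": 0.052},
    {"rot": [0,0,0],"offset": [0,0,0],"grip": 0.04},
    {"rot": [0,0,0],"offset": [0,0,0],"grip": 0.035},
    {"rot": [0,0,0],"offset": [0,0,0],"grip": 0.035},
    {"rot": [0,0,0],"offset": [0,0,0],"grip": 0.035},
    {"rot": [0,0,0],"offset": [0,0,0],"grip": 0.035},
    {"rot": [0,0,0],"offset": [0,0,0],"grip": 0.035},
    {"rot": [0,0,0],"offset": [0,0,-0.01],"grip": 0.035},
    {"rot": [0,0,0],"offset": [0,0,-0.04],"grip": 0.035},
    {"rot": [0,0,0],"offset": [0,0,-0.05],"grip": 0.035},
  ],
  grip_force=12,
)

```text
time: 11.8
tcp_pos: [0.516, 0.4046, 0.1109]
orientation: [3.14, 0.006, 0.304]
force: [1.3, 0.8, -0.3]
finger_gap: 0.491
```

```bash
python3 - <<'E'
from h import *
p=pics(8)
plan(637.6,-218,112)
cv2.imwrite("pics/c8.png",cv2.resize(p["side"]["pixels"][50:200,120:270],(400,400)))
E
```

```text
t 11.9 tcp [522.7 408.5 121.6] rpy deg [-179.85   -0.84   17.41] gap mm 46.7 F [0.2 0.2 0.1] j6 1.76
world d [ 114.9 -626.5   -9.6] tool d [-78.  632.2   6.8]
```

View pics/c8.png

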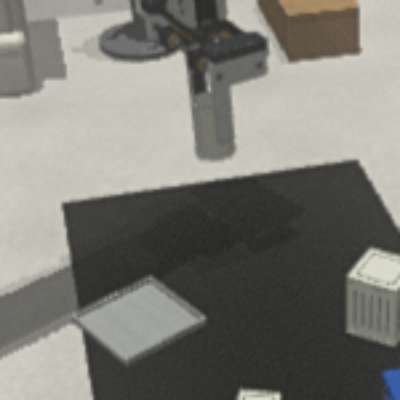

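Request:
drive_tool(
  commands=[
    {"rot": [0,0,0],"offset": [-0.005,0.03,0],"grip": 0.035},
    {"rot": [0,0,0],"offset": [-0.005,0.0465,0],"grip": 0.035},
    {"rot": [0,0,0],"offset": [-0.005,0.048,0],"grip": 0.035},
    {"rot": [0,0,0],"offset": [-0.005,0.048,0],"grip": 0.035},
    {"rot": [0,0,0],"offset": [-0.005,0.048,0],"grip": 0.035},
    {"rot": [0,0,0],"offset": [-0.005,0.048,0],"grip": 0.035},
    {"rot": [0,0,0],"offset": [-0.005,0.048,0],"grip": 0.035},
    {"rot": [0,0,0],"offset": [-0.005,0.048,0],"grip": 0.035},
    {"rot": [0,0,0],"offset": [-0.005,0.048,0],"grip": 0.035},
    {"rot": [0,0,0],"offset": [-0.005,0.048,0],"grip": 0.035},
  ],
)

```text
time: 12.9
tcp_pos: [0.6078, -0.0505, 0.1123]
orientation: [-3.142, 0.0, 0.304]
force: [0.5, 0.2, 0.0]
finger_gap: 0.494
```

Request:
drive_tool(
  commands=[
    {"rot": [0,0,0],"offset": [-0.005,0.048,0],"grip": 0.035},
    {"rot": [0,0,0],"offset": [-0.005,0.048,0],"grip": 0.035},
    {"rot": [0,0,0],"offset": [-0.006,0.045,0],"grip": 0.035},
    {"rot": [0,0,0],"offset": [-0.006,0.03,0],"grip": 0.035},
    {"rot": [0,0,0],"offset": [0,0,0],"grip": 0.035},
    {"rot": [0,0,0],"offset": [0,0,0.015],"grip": 0.035},
    {"rot": [0,0,0],"offset": [0,0,0.01],"grip": 0.035},
    {"rot": [0,0,0],"offset": [0,0,0],"grip": 0.035},
    {"rot": [0,0,0],"offset": [0,0,0],"grip": 0.035},
    {"rot": [0,0,0],"offset": [0,0,0],"grip": 0.035},
  ],
)

```text
time: 13.9
tcp_pos: [0.6385, -0.2175, 0.0877]
orientation: [3.141, -0.0, 0.305]
force: [-0.7, 0.1, -0.6]
finger_gap: 0.494
```

```bash
python3 - <<'E'
from h import *
plan(637.6,-218,87)
p=pics(9)
plan(637.6,-218,87)
cv2.imwrite("pics/c9.png",np.hstack([cv2.resize(p["side"]["pixels"][180:330,220:370],(400,400)),cv2.resize(p["top"]["pixels"][120:250,270:400],(400,400))]))
E
```

```text
t 13.9 tcp [ 638.5 -217.5   87.7] rpy deg [ 1.7998e+02 -2.0000e-02  1.7470e+01] gap mm 46.4 F [-0.7  0.1 -0.6] j6 0.77
world d [-0.9 -0.5 -0.7] tool d [-1.   0.2  0.7]
t 14.0 tcp [ 638.6 -217.9   88. ] rpy deg [ 1.7996e+02 -4.0000e-02  1.7440e+01] gap mm 46.4 F [ 0.2 -1.   0.1] j6 0.77
world d [-1.  -0.1 -1. ] tool d [-1.  -0.2  1. ]
```

View pics/c9.png

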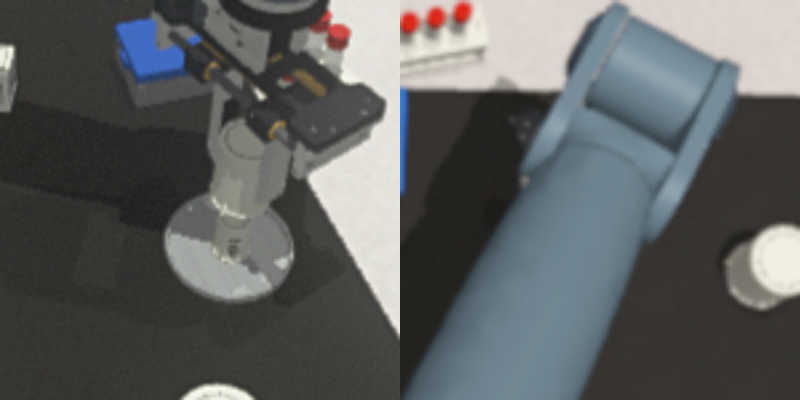

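```bash
python3 - <<'E'
from h import *
s=dict(np.load("side9.npz"));C=cloud(s)*1000
u,v=(240-0)/400*150+220,140/400*150+180
print(u,v,C[int(v),int(u)].round())
zt=np.median(C[int(v)-2:int(v)+3,int(u)-2:int(u)+3,2]);print(zt)
# body: points lower, fit circle r=23.5 by least squares over wall points
from scipy.optimize import least_squares
x,y,z=C[...,0],C[...,1],C[...,2]
for lo,hi,r in((85,110,23.5),(10,45,15)):
    m=(z>lo)&(z<hi)&(np.hypot(x-639,y+219)<r+6)
    P=C[m];f=least_squares(lambda c:np.hypot(P[:,0]-c[0],P[:,1]-c[1])-r,[639,-219],loss="soft_l1",f_scale=2);print(lo,len(P),f.x.round(1),np.abs(f.fun).mean())
E
```

```text
310.0 232.5 [ 636. -214.  142.]
144.03347875540817
85 146 [ 640.7 -217.7] 0.8617762274319116
10 131 [ 640.5 -217.2] 0.6468067643099495
```

Request:
drive_tool(
  commands=[
    {"rot": [0,0,0],"offset": [0,0,0.015],"grip": 0.035},
    {"rot": [0,0,0],"offset": [0,0,0.015],"grip": 0.035},
    {"rot": [0,0,0],"offset": [0,0,0.015],"grip": 0.035},
    {"rot": [0,0,0],"offset": [0,0,0.015],"grip": 0.035},
    {"rot": [0,0,0],"offset": [0,0,0.008],"grip": 0.035},
    {"rot": [0,0,0],"offset": [0,0,0.003],"grip": 0.035},
    {"rot": [0,0,0],"offset": [0,0,0.001],"grip": 0.035},
    {"rot": [0,0,0],"offset": [0,0,0],"grip": 0.035},
    {"rot": [0,0,0],"offset": [0,0,0],"grip": 0.035},
    {"rot": [0,0,0],"offset": [0,0,0],"grip": 0.035},
  ],
)

```text
time: 15.0
tcp_pos: [0.6385, -0.2184, 0.0158]
orientation: [3.141, -0.001, 0.304]
force: [-0.4, -0.7, -0.6]
finger_gap: 0.491
```

```bash
python3 - <<'E'
from h import *
plan(637.6,-218,15)
E
```

```text
t 15.0 tcp [ 638.5 -218.4   15.8] rpy deg [ 1.7996e+02 -3.0000e-02  1.7400e+01] gap mm 46.1 F [-0.4 -0.7 -0.6] j6 0.77
world d [-0.9  0.4 -0.8] tool d [-0.7 -0.6  0.8]
```

Request:
drive_tool(
  commands=[
    {"rot": [0,0,0],"offset": [0,0,0.001],"grip": 0.035},
    {"rot": [0,0,0],"offset": [0,0,0],"grip": 0.05},
    {"rot": [0,0,0],"offset": [0,0,0],"grip": 0.06},
    {"rot": [0,0,0],"offset": [0,0,0],"grip": 0.07},
    {"rot": [0,0,0],"offset": [0,0,0],"grip": 0.07},
    {"rot": [0,0,0],"offset": [0,0,-0.02],"grip": 0.07},
    {"rot": [0,0,0],"offset": [0,0,-0.04],"grip": 0.07},
    {"rot": [0,0,0],"offset": [0,0,-0.05],"grip": 0.094},
    {"rot": [0,0,0],"offset": [-0.03,0.03,-0.016],"grip": 0.094},
    {"rot": [0,0,0],"offset": [-0.03,0.035,0],"grip": 0.094},
  ],
)

```text
time: 16.0
tcp_pos: [0.6026, -0.2993, 0.1455]
orientation: [3.135, -0.005, 0.307]
force: [0.5, -1.0, -0.7]
finger_gap: 0.964
```

```bash
python3 - <<'E'
from h import *
plan(543,-407,140)
E
```

```text
t 16.0 tcp [ 602.6 -299.3  145.5] rpy deg [179.62  -0.28  17.59] gap mm 90.6 F [ 0.5 -1.  -0.7] j6 0.63
world d [ -59.6 -107.7   -5.5] tool d [-89.4  84.6   5.6]
```

Request:
drive_tool(
  commands=[
    {"rot": [0,0,0],"offset": [-0.029,0.029,0],"grip": 0.094},
    {"rot": [0,0,0],"offset": [-0.029,0.029,0],"grip": 0.094},
    {"rot": [0,0,0],"offset": [-0.029,0.029,0],"grip": 0.094},
    {"rot": [0,0,0],"offset": [0,0,0],"grip": 0.094},
    {"rot": [0,0,0],"offset": [0,0,0],"grip": 0.094},
    {"rot": [0,0,0],"offset": [0,0,0.02],"grip": 0.094},
    {"rot": [0,0,0],"offset": [0,0,0.02],"grip": 0.094},
    {"rot": [0,0,0],"offset": [0,0,0],"grip": 0.094},
    {"rot": [0,0,0],"offset": [0,0,0],"grip": 0.094},
    {"rot": [0,0,0],"offset": [0,0,0],"grip": 0.094},
  ],
)

```text
time: 17.0
tcp_pos: [0.5444, -0.4071, 0.1018]
orientation: [3.14, -0.001, 0.305]
force: [-0.1, -0.0, 0.1]
finger_gap: 0.996
```

```bash
python3 - <<'E'
from h import *
plan(543,-407,100)
p=pics(10)
cv2.imwrite("pics/c10.png",np.hstack([cv2.resize(p["side"]["pixels"][184:384,220:420],(400,400)),cv2.resize(p["top"]["pixels"][130:280,300:450],(400,400))]))
s=p["side"];C=cloud(s)*1000
x,y,z=C[...,0],C[...,1],C[...,2]
m=(z>90)&(z<100)&(np.hypot(x-544,y+407)<45);W=ray(s,np.argwhere(m)[:,::-1],.093)*1000
print(len(W),W.mean(0).round(1))
for a in range(100,200,10):
    m=(z>a)&(z<a+10)&(np.hypot(x-544,y+407)<75)
    if m.sum():print(a,m.sum(),C[m][:,:2].min(0).round(),C[m][:,:2].max(0).round())
E
```

```text
t 17.0 tcp [ 544.4 -407.1  101.8] rpy deg [ 1.799e+02 -6.000e-02  1.746e+01] gap mm 93.6 F [-0.1 -0.   0.1] j6 0.46
world d [-1.4  0.1 -1.8] tool d [-1.3 -0.5  1.8]
1011 [ 543.6 -408.9   93. ]
110 19 [ 521. -461.] [ 553. -360.]
120 63 [ 520. -467.] [ 571. -356.]
130 64 [ 520. -467.] [ 572. -355.]
140 64 [ 520. -467.] [ 562. -354.]
150 51 [ 519. -467.] [ 555. -355.]
160 35 [ 520. -464.] [ 554. -355.]
170 27 [ 520. -366.] [ 540. -354.]
180 17 [ 519. -364.] [ 537. -356.]
190 12 [ 526. -364.] [ 534. -362.]
```

View pics/c10.png

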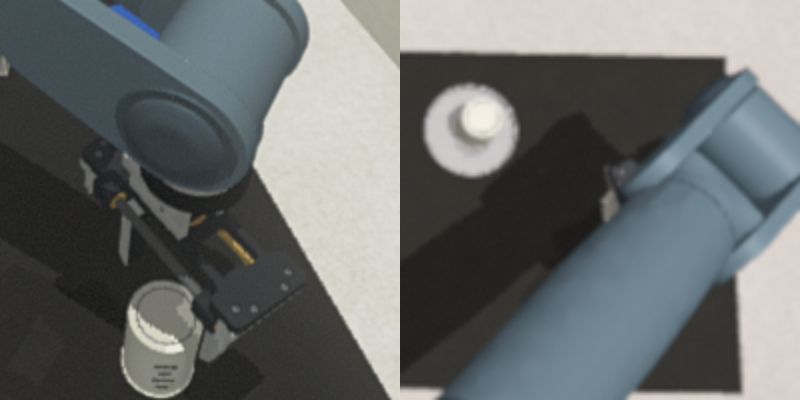

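Request:
drive_tool(
  commands=[
    {"rot": [0,0,0],"offset": [0,0,0.018],"grip": 0.094},
    {"rot": [0,0,0],"offset": [0,0,0.025],"grip": 0.094},
    {"rot": [0,0,0],"offset": [0,0,0.025],"grip": 0.094},
    {"rot": [0,0,0],"offset": [0,0,0],"grip": 0.08},
    {"rot": [0,0,0],"offset": [0,0,0],"grip": 0.072},
    {"rot": [0,0,0],"offset": [0,0,0],"grip": 0.06},
    {"rot": [0,0,0],"offset": [0,0,0],"grip": 0.055},
    {"rot": [0,0,0],"offset": [0,0,0],"grip": 0.055},
    {"rot": [0,0,0],"offset": [0,0,0],"grip": 0.055},
    {"rot": [0,0,0],"offset": [0,0,0],"grip": 0.055},
  ],
  grip_force=15,
)

```text
time: 18.1
tcp_pos: [0.5442, -0.4079, 0.0339]
orientation: [3.139, -0.001, 0.304]
force: [-0.3, -0.1, 7.1]
finger_gap: 0.693
```

Request:
drive_tool(
  commands=[
    {"rot": [0,0,0],"offset": [0,0,0],"grip": 0.055},
    {"rot": [0,0,0],"offset": [0,0,-0.01],"grip": 0.055},
    {"rot": [0,0,0],"offset": [0,0,-0.025],"grip": 0.055},
    {"rot": [0,0,0],"offset": [0,0,-0.035],"grip": 0.055},
    {"rot": [0,0,0],"offset": [0,0,-0.03],"grip": 0.055},
    {"rot": [0,0,0],"offset": [0,0,-0.01],"grip": 0.055},
    {"rot": [0,0,0],"offset": [0,0,0],"grip": 0.055},
    {"rot": [0,0,0],"offset": [0,0,0],"grip": 0.055},
    {"rot": [0,0,0],"offset": [0,0,0],"grip": 0.055},
    {"rot": [0,0,0],"offset": [0,0,0],"grip": 0.055},
  ],
)

```text
time: 19.1
tcp_pos: [0.5426, -0.4064, 0.1402]
orientation: [-3.139, 0.002, 0.304]
force: [-0.2, -0.3, -1.1]
finger_gap: 0.696
```

```bash
python3 - <<'E'
from h import *
p=pics(11)
plan(637.6,-218,142)
cv2.imwrite("pics/c11.png",np.hstack([cv2.resize(p["side"]["pixels"][184:384,220:420],(400,400)),cv2.resize(p["top"]["pixels"][130:280,300:450],(400,400))]))
for n,s in p.items():
    z=cloud(s)[...,2];u,v=proj(s,[.6376,-.218,.072])[0];yy,xx=np.mgrid[0:384,0:512]
    m=((z>.066)&(z<.085)&(np.hypot(xx-u,yy-v)<20));W=ray(s,np.argwhere(m)[:,::-1],.072)*1000
    print(n,len(W),np.round(W.mean(0),1),round(np.median(z[m]),4))
s=p["side"];C=cloud(s)*1000;x,y,z=C[...,0],C[...,1],C[...,2]
m=(z>196)&(z<212)&(np.hypot(x-544,y+407)<45);W=ray(s,np.argwhere(m)[:,::-1],.203)*1000
print(len(W),W.mean(0).round(1),np.median(z[m]))
E
```

```text
t 19.2 tcp [ 543.  -406.8  141.1] rpy deg [-1.799e+02  5.000e-02  1.740e+01] gap mm 65.7 F [ 0.3  0.3 -0.4] j6 0.46
world d [ 94.6 188.8   0.9] tool d [ 146.8 -151.8   -0.8]
top 182 [ 636.7 -219.3   72. ] 0.072
side 0 [nan nan nan] nan
797 [ 532.3 -409.2  203. ] 199.57372121947847<stdin>:8: RuntimeWarning: Mean of empty slice.
  ret = um.true_divide(
  return _methods._mean(a, axis=axis, dtype=dtype,
  ret = ret.dtype.type(ret / rcount)
```

View pics/c11.png

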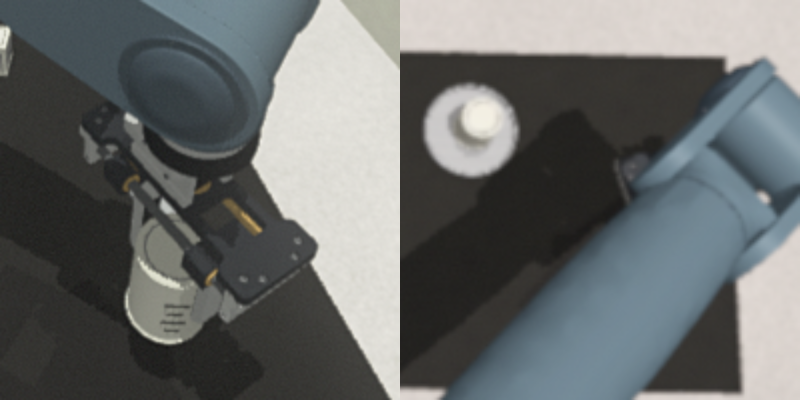

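Request:
drive_tool(
  commands=[
    {"rot": [0,0,0],"offset": [0.017,-0.017,0],"grip": 0.055},
    {"rot": [0,0,0],"offset": [0.028,-0.029,0],"grip": 0.055},
    {"rot": [0,0,0],"offset": [0.03,-0.031,0],"grip": 0.055},
    {"rot": [0,0,0],"offset": [0.03,-0.031,0],"grip": 0.055},
    {"rot": [0,0,0],"offset": [0.025,-0.0254,0],"grip": 0.055},
    {"rot": [0,0,0],"offset": [0.0169,-0.017,0],"grip": 0.055},
    {"rot": [0,0,0],"offset": [0,0,0],"grip": 0.055},
    {"rot": [0,0,0],"offset": [0,0,0.006],"grip": 0.055},
    {"rot": [0,0,0],"offset": [0,0,0],"grip": 0.055},
    {"rot": [0,0,0],"offset": [0,0,0],"grip": 0.055},
  ],
)

```text
time: 20.2
tcp_pos: [0.6378, -0.2208, 0.1357]
orientation: [-3.141, 0.001, 0.302]
force: [-0.1, -0.2, -0.2]
finger_gap: 0.689
```

```bash
python3 - <<'E'
from h import *
p=pics(12)
plan(638,-219.5,136)
cv2.imwrite("pics/c12.png",cv2.resize(p["side"]["pixels"][130:330,200:400],(500,500)))
s=p["side"];C=cloud(s)*1000;x,y,z=C[...,0],C[...,1],C[...,2]
from scipy.optimize import least_squares
for lo,hi,r in((110,130,33),(130,150,33),(15,45,23.5),(45,65,23.5)):
    m=(z>lo)&(z<hi)&(np.hypot(x-640,y+220)<r+6);P=C[m]
    if len(P)<8: print(lo,len(P));continue
    f=least_squares(lambda c:np.hypot(P[:,0]-c[0],P[:,1]-c[1])-r,[640,-220],loss="soft_l1",f_scale=2);print(lo,len(P),f.x.round(1),np.abs(f.fun).mean())
for lo,hi in((185,215),(67,80)):
    m=(z>lo)&(z<hi)&(np.hypot(x-640,y+220)<30);print(lo,m.sum(),np.percentile(z[m],[5,50,95]) if m.any() else 0)
E
```

```text
t 20.3 tcp [ 638.2 -220.8  136.3] rpy deg [-1.800e+02  1.000e-02  1.732e+01] gap mm 64.9 F [-0.8  0.3 -1.3] j6 0.77
world d [-0.2  1.3 -0.3] tool d [ 0.2 -1.3  0.3]
110 200 [ 640.  -220.3] 0.5664054025469784
130 187 [ 640.1 -220.7] 0.5945424564192532
15 170 [ 641.1 -218.8] 0.5706176627177819
45 120 [ 641.  -218.8] 0.5539761043990704
185 392 [193.62139729 195.10507282 196.57925358]
67 136 [68.27607782 71.25896048 73.03243239]
```

View pics/c12.png

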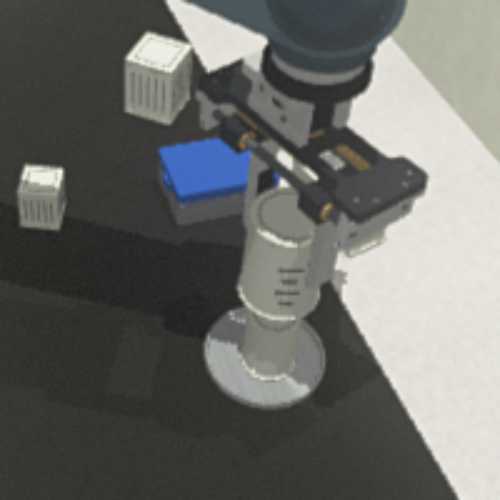

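Request:
drive_tool(
  commands=[
    {"rot": [0,0,0],"offset": [0.001,-0.001,0.01],"grip": 0.055},
    {"rot": [0,0,0],"offset": [0,0,0.018],"grip": 0.055},
    {"rot": [0,0,0],"offset": [0,0,0.018],"grip": 0.055},
    {"rot": [0,0,0],"offset": [0,0,0.018],"grip": 0.055},
    {"rot": [0,0,0],"offset": [0,0,0.018],"grip": 0.055},
    {"rot": [0,0,0],"offset": [0,0,0.01],"grip": 0.055},
    {"rot": [0,0,0],"offset": [0,0,0.004],"grip": 0.055},
    {"rot": [0,0,0],"offset": [0,0,0.001],"grip": 0.055},
    {"rot": [0,0,0],"offset": [0,0,0],"grip": 0.055},
    {"rot": [0,0,0],"offset": [0,0,0],"grip": 0.055},
  ],
)

```text
time: 21.3
tcp_pos: [0.64, -0.2189, 0.0405]
orientation: [3.14, -0.001, 0.304]
force: [-0.0, -1.1, -1.8]
finger_gap: 0.693
```

Request:
drive_tool(
  commands=[
    {"rot": [0,0,0],"offset": [0,0,0.001],"grip": 0.055},
    {"rot": [0,0,0],"offset": [0,0,0],"grip": 0.055},
    {"rot": [0,0,0],"offset": [0,0,0.001],"grip": 0.055},
    {"rot": [0,0,0],"offset": [0,0,0],"grip": 0.055},
    {"rot": [0,0,0],"offset": [0,0,0],"grip": 0.055},
    {"rot": [0,0,0],"offset": [0,0,0],"grip": 0.055},
    {"rot": [0,0,0],"offset": [0,0,0],"grip": 0.055},
    {"rot": [0,0,0],"offset": [0,0,0],"grip": 0.055},
    {"rot": [0,0,0],"offset": [0,0,0],"grip": 0.055},
    {"rot": [0,0,0],"offset": [0,0,0],"grip": 0.055},
  ],
)

```text
time: 22.3
tcp_pos: [0.6392, -0.2185, 0.0374]
orientation: [-3.142, -0.0, 0.304]
force: [0.5, 0.7, -0.1]
finger_gap: 0.696
```

```bash
python3 - <<'E'
from h import *
s=pics(13)["side"]
plan(638,-219.5,36)
C=cloud(s)*1000;x,y,z=C[...,0],C[...,1],C[...,2]
m=(z>88)&(z<108)&(np.hypot(x-640,y+220)<30);print(m.sum(),np.percentile(z[m],[5,50,95]) if m.any() else 0)
E
```

```text
t 22.4 tcp [ 639.3 -218.5   37.4] rpy deg [180.    -0.    17.41] gap mm 65.1 F [ 0.5  0.9 -0.5] j6 0.77
world d [-1.3 -1.  -1.4] tool d [-1.5  0.6  1.4]
327 [94.51760911 96.36933434 98.07341111]
```

Request:
drive_tool(
  commands=[
    {"rot": [0,0,0],"offset": [0,0,0.001],"grip": 0.055},
    {"rot": [0,0,0],"offset": [0,0,0.0005],"grip": 0.055},
    {"rot": [0,0,0],"offset": [0,0,0],"grip": 0.065},
    {"rot": [0,0,0],"offset": [0,0,0],"grip": 0.075},
    {"rot": [0,0,0],"offset": [0,0,0],"grip": 0.085},
    {"rot": [0,0,0],"offset": [0,0,0],"grip": 0.09},
    {"rot": [0,0,0],"offset": [0,0,0],"grip": 0.09},
    {"rot": [0,0,0],"offset": [0,0,-0.02],"grip": 0.09},
    {"rot": [0,0,0],"offset": [0,0,-0.04],"grip": 0.09},
    {"rot": [0,0,0],"offset": [0,0,-0.045],"grip": 0.09},
  ],
)

```text
time: 23.4
tcp_pos: [0.6379, -0.2179, 0.14]
orientation: [-3.139, 0.003, 0.304]
force: [0.4, -0.0, -0.1]
finger_gap: 0.957
```

```bash
python3 - <<'E'
from h import *
s=pics(14)["side"]
plan(483,21,110,64.7)
C=cloud(s)*1000;x,y,z=C[...,0],C[...,1],C[...,2]
m=(z>88)&(z<108)&(np.hypot(x-640,y+220)<30);print(m.sum(),np.percentile(z[m],[5,50,95]) if m.any() else 0)
cv2.imwrite("pics/c14.png",cv2.resize(s["pixels"][130:330,200:400],(500,500)))
E
```

```text
t 23.5 tcp [ 643.5 -220.6  149.2] rpy deg [179.44  -0.55  17.42] gap mm 90.3 F [ 1.  -0.9  1.3] j6 0.77
world d [-160.5  241.6  -39.2] tool d [ -81.2 -278.9   35.7]
turn z rad -0.8253 tool d after turn [ 149.9 -248.9   35.7]
490 [93.87271811 95.68507211 97.45868504]
```

View pics/c14.png

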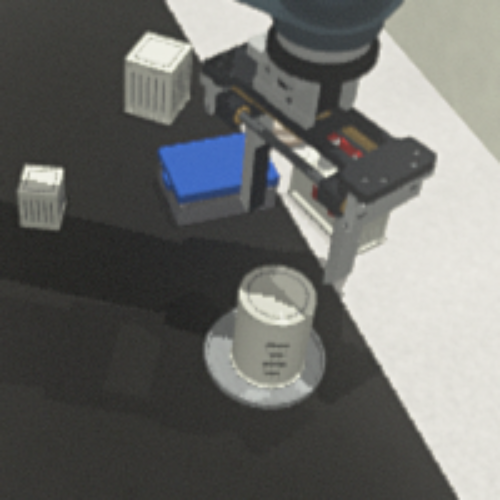

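Request:
drive_tool(
  commands=[
    {"rot": [0,0,-0.1375],"offset": [0,0,0],"grip": 0.08},
    {"rot": [0,0,-0.1375],"offset": [0,0,0],"grip": 0.08},
    {"rot": [0,0,-0.1375],"offset": [0,0,0],"grip": 0.08},
    {"rot": [0,0,-0.1375],"offset": [0,0,0],"grip": 0.08},
    {"rot": [0,0,-0.1375],"offset": [0,0,0],"grip": 0.08},
    {"rot": [0,0,-0.1375],"offset": [0,0,0],"grip": 0.08},
    {"rot": [0,0,0],"offset": [0.025,-0.0405,0],"grip": 0.08},
    {"rot": [0,0,0],"offset": [0.025,-0.0405,0],"grip": 0.08},
    {"rot": [0,0,0],"offset": [0.025,-0.0405,0],"grip": 0.08},
    {"rot": [0,0,0],"offset": [0.025,-0.0405,0],"grip": 0.08},
  ],
)

```text
time: 24.5
tcp_pos: [0.5341, -0.0574, 0.14]
orientation: [-3.141, -0.0, 1.128]
force: [0.7, 1.4, 0.9]
finger_gap: 0.853
```

Request:
drive_tool(
  commands=[
    {"rot": [0,0,0],"offset": [0.025,-0.0405,0],"grip": 0.08},
    {"rot": [0,0,0],"offset": [0.025,-0.0405,0],"grip": 0.08},
    {"rot": [0,0,0],"offset": [0,0,0],"grip": 0.08},
    {"rot": [0,0,0],"offset": [0,0,0.025],"grip": 0.08},
    {"rot": [0,0,0],"offset": [0,0,0.025],"grip": 0.08},
    {"rot": [0,0,0],"offset": [0,0,0.01],"grip": 0.08},
    {"rot": [0,0,0],"offset": [0,0,0],"grip": 0.08},
    {"rot": [0,0,0],"offset": [0,0,0],"grip": 0.08},
    {"rot": [0,0,0],"offset": [0,0,0],"grip": 0.08},
    {"rot": [0,0,0],"offset": [0,0,0],"grip": 0.08},
  ],
)

```text
time: 25.5
tcp_pos: [0.4847, 0.0208, 0.082]
orientation: [3.14, -0.001, 1.129]
force: [0.1, 0.0, 0.1]
finger_gap: 0.85
```

```bash
python3 - <<'E'
from h import *
p=pics(15);s=p["side"]
plan(483,21,3,64.7)
cv2.imwrite("pics/c15.png",np.hstack([cv2.resize(s["pixels"][110:310,130:330],(400,400)),cv2.resize(p["top"]["pixels"][150:280,180:310],(400,400))]))
z=cloud(p["top"])[...,2]
for n,s in p.items():
    z=cloud(s)[...,2];u,v=proj(s,[.638,-.219,.096])[0];yy,xx=np.mgrid[0:384,0:512]
    m=((z>.09)&(z<.11)&(np.hypot(xx-u,yy-v)<25));W=ray(s,np.argwhere(m)[:,::-1],.096)*1000
    print(n,len(W),np.round(W.mean(0),1),round(np.median(z[m]),4))
E
```

```text
t 25.6 tcp [484.3  20.9  81.6] rpy deg [ 1.7992e+02 -2.0000e-02  6.4670e+01] gap mm 79.9 F [-0.4 -0.2  1. ] j6 0.25
world d [ -1.3   0.1 -78.6] tool d [-0.5 -1.3 78.6]
turn z rad -0.0005 tool d after turn [-0.5 -1.3 78.6]
top 362 [ 637.2 -217.7   96. ] 0.0956
side 613 [ 639.7 -221.4   96. ] 0.0955
```

View pics/c15.png

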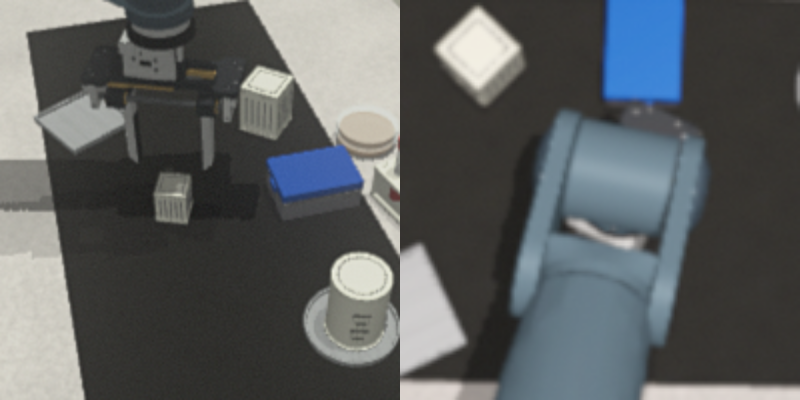

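Request:
drive_tool(
  commands=[
    {"rot": [0,0,0],"offset": [0,0,0.0175],"grip": 0.08},
    {"rot": [0,0,0],"offset": [0,0,0.025],"grip": 0.08},
    {"rot": [0,0,0],"offset": [0,0,0.02],"grip": 0.08},
    {"rot": [0,0,0],"offset": [0,0,0.015],"grip": 0.07},
    {"rot": [0,0,0],"offset": [0,0,0],"grip": 0.06},
    {"rot": [0,0,0],"offset": [0,0,0],"grip": 0.046},
    {"rot": [0,0,0],"offset": [0,0,0],"grip": 0.04},
    {"rot": [0,0,0],"offset": [0,0,0],"grip": 0.03},
    {"rot": [0,0,0],"offset": [0,0,0],"grip": 0.03},
    {"rot": [0,0,0],"offset": [0,0,0],"grip": 0.03},
  ],
  grip_force=12,
)

```text
time: 26.6
tcp_pos: [0.4845, 0.0209, 0.0043]
orientation: [3.14, -0.0, 1.129]
force: [-0.6, -0.5, 6.1]
finger_gap: 0.429
```

Request:
drive_tool(
  commands=[
    {"rot": [0,0,0],"offset": [0,0,0],"grip": 0.03},
    {"rot": [0,0,0],"offset": [0,0,0],"grip": 0.03},
    {"rot": [0,0,0],"offset": [0,0,-0.01],"grip": 0.03},
    {"rot": [0,0,0],"offset": [0,0,-0.03],"grip": 0.03},
    {"rot": [0,0,0],"offset": [0,0,-0.02],"grip": 0.03},
    {"rot": [0,0,0.128],"offset": [0,0,0],"grip": 0.03},
    {"rot": [0,0,0.128],"offset": [0,0,0],"grip": 0.03},
    {"rot": [0,0,0.128],"offset": [0,0,0],"grip": 0.03},
    {"rot": [0,0,0.128],"offset": [0,0,0],"grip": 0.03},
    {"rot": [0,0,0.128],"offset": [0,0,0],"grip": 0.03},
  ],
)

```text
time: 27.6
tcp_pos: [0.4836, 0.0211, 0.0637]
orientation: [3.142, -0.0, 0.484]
force: [-0.2, 0.1, 0.2]
finger_gap: 0.425
```

```bash
python3 - <<'E'
from h import *
p=pics(16);s=p["side"]
plan(395.7,245.3,63,28)
cv2.imwrite("pics/c16.png",np.hstack([cv2.resize(s["pixels"][110:310,130:330],(400,400)),cv2.resize(p["top"]["pixels"][150:280,180:310],(400,400))]))
E
```

```text
t 27.7 tcp [483.7  21.   63.7] rpy deg [ 1.7999e+02 -1.0000e-02  2.8020e+01] gap mm 40.4 F [ 0.6  0.1 -0.6] j6 0.89
world d [-88.  224.3  -0.7] tool d [  27.7 -239.3    0.6]
turn z rad 0.0004 tool d after turn [  27.6 -239.3    0.6]
```

View pics/c16.png

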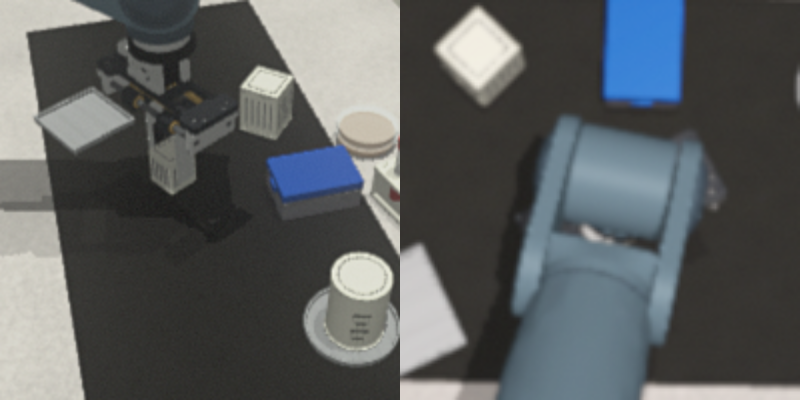

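Request:
drive_tool(
  commands=[
    {"rot": [0,0,0],"offset": [0.004,-0.025,0],"grip": 0.03},
    {"rot": [0,0,0],"offset": [0.004,-0.04,0],"grip": 0.03},
    {"rot": [0,0,0],"offset": [0.005,-0.045,0],"grip": 0.03},
    {"rot": [0,0,0],"offset": [0.005,-0.045,0],"grip": 0.03},
    {"rot": [0,0,0],"offset": [0.005,-0.045,0],"grip": 0.03},
    {"rot": [0,0,0],"offset": [0.005,-0.0388,0],"grip": 0.03},
    {"rot": [0,0,0],"offset": [0,0,0],"grip": 0.03},
    {"rot": [0,0,0],"offset": [0,0,0.02],"grip": 0.03},
    {"rot": [0,0,0],"offset": [0,0,0],"grip": 0.03},
    {"rot": [0,0,0],"offset": [0,0,0],"grip": 0.03},
  ],
)

```text
time: 28.7
tcp_pos: [0.3963, 0.2444, 0.0434]
orientation: [-3.142, 0.001, 0.489]
force: [0.3, -0.0, -0.2]
finger_gap: 0.424
```

```bash
python3 - <<'E'
from h import *
p=pics(17);s=p["side"]
plan(395.7,245.3,6,28)
cv2.imwrite("pics/c17.png",np.hstack([cv2.resize(s["pixels"][90:240,100:250],(400,400)),cv2.resize(p["top"]["pixels"][180:310,110:240],(400,400))]))
E
```

```text
t 28.8 tcp [397.1 244.6  44.1] rpy deg [ 1.7999e+02 -6.0000e-02  2.7990e+01] gap mm 40.2 F [ 0.2 -1.  -1.1] j6 1.39
world d [ -1.4   0.7 -38.1] tool d [-1.  -1.3 38.1]
turn z rad -0.0002 tool d after turn [-1.  -1.3 38.1]
```

View pics/c17.png

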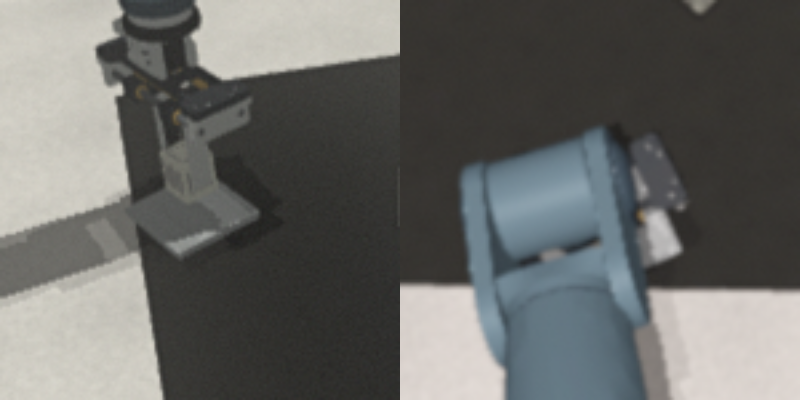

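Request:
drive_tool(
  commands=[
    {"rot": [0,0,0],"offset": [0,0,0.015],"grip": 0.03},
    {"rot": [0,0,0],"offset": [0,0,0.015],"grip": 0.03},
    {"rot": [0,0,0],"offset": [0,0,0.005],"grip": 0.03},
    {"rot": [0,0,0],"offset": [0,0,0.002],"grip": 0.03},
    {"rot": [0,0,0],"offset": [0,0,0.001],"grip": 0.03},
    {"rot": [0,0,0],"offset": [0,0,0],"grip": 0.03},
    {"rot": [0,0,0],"offset": [0,0,0],"grip": 0.03},
    {"rot": [0,0,0],"offset": [0,0,0],"grip": 0.03},
    {"rot": [0,0,0],"offset": [0,0,0],"grip": 0.03},
    {"rot": [0,0,0],"offset": [0,0,0],"grip": 0.03},
  ],
)

```text
time: 29.8
tcp_pos: [0.397, 0.245, 0.0071]
orientation: [3.141, -0.0, 0.489]
force: [-3.4, -1.8, 7.6]
finger_gap: 0.426
```

Request:
drive_tool(
  commands=[
    {"rot": [0,0,0],"offset": [0,0,0.0005],"grip": 0.03},
    {"rot": [0,0,0],"offset": [0,0,0],"grip": 0.045},
    {"rot": [0,0,0],"offset": [0,0,0],"grip": 0.055},
    {"rot": [0,0,0],"offset": [0,0,0],"grip": 0.06},
    {"rot": [0,0,0],"offset": [0,0,0],"grip": 0.06},
    {"rot": [0,0,0],"offset": [0,0,-0.02],"grip": 0.06},
    {"rot": [0,0,0],"offset": [0,0,-0.04],"grip": 0.06},
    {"rot": [0,0,0],"offset": [0,0,-0.045],"grip": 0.09},
    {"rot": [0,0,0],"offset": [0.04,0.02,-0.015],"grip": 0.09},
    {"rot": [0,0,0],"offset": [0.04,0.02,0],"grip": 0.09},
  ],
)

```text
time: 30.8
tcp_pos: [0.4891, 0.2483, 0.1298]
orientation: [3.14, -0.009, 0.49]
force: [-0.3, -0.9, -0.3]
finger_gap: 0.859
```

```bash
python3 - <<'E'
from h import *
plan(655.5,164,126,47.1)
E
```

```text
t 30.8 tcp [489.1 248.3 129.8] rpy deg [179.88  -0.52  28.07] gap mm 80.7 F [-0.3 -0.9 -0.3] j6 1.34
world d [166.4 -84.3  -3.8] tool d [107.1 152.6   5.1]
turn z rad -0.3321 tool d after turn [ 51.5 179.2   5.1]
```

Request:
drive_tool(
  commands=[
    {"rot": [0,0,-0.111],"offset": [0,0,0],"grip": 0.09},
    {"rot": [0,0,-0.111],"offset": [0,0,0],"grip": 0.09},
    {"rot": [0,0,-0.111],"offset": [0,0,0],"grip": 0.09},
    {"rot": [0,0,0],"offset": [0.0137,0.0454,0],"grip": 0.09},
    {"rot": [0,0,0],"offset": [0.0137,0.0454,0],"grip": 0.09},
    {"rot": [0,0,0],"offset": [0.0137,0.0454,0],"grip": 0.09},
    {"rot": [0,0,0],"offset": [0.0137,0.0454,0],"grip": 0.09},
    {"rot": [0,0,0],"offset": [0,0,0.02],"grip": 0.09},
    {"rot": [0,0,0],"offset": [0,0,0.015],"grip": 0.09},
    {"rot": [0,0,0],"offset": [0,0,0],"grip": 0.09},
  ],
)

```text
time: 31.8
tcp_pos: [0.6531, 0.1638, 0.0859]
orientation: [-3.137, 0.005, 0.822]
force: [-0.4, -0.2, -0.5]
finger_gap: 0.957
```

```bash
python3 - <<'E'
from h import *
p=pics(18);s=p["side"]
plan(655.5,164,27,47.1)
cv2.imwrite("pics/c18.png",np.hstack([cv2.resize(s["pixels"][70:220,190:340],(400,400)),cv2.resize(p["top"]["pixels"][170:300,110:240],(400,400))]))
for n,s in p.items():
    z=cloud(s)[...,2];u,v=proj(s,[.3957,.2453,.056])[0];yy,xx=np.mgrid[0:384,0:512]
    m=((z>.052)&(z<.065)&(np.hypot(xx-u,yy-v)<20));W=ray(s,np.argwhere(m)[:,::-1],.056)*1000
    r=cv2.minAreaRect(W[:,:2].astype(np.float32))
    print(n,len(W),np.round(W.mean(0),1),np.round(r[1]),round(r[2],1),round(np.median(z[m]),4))
E
```

```text
t 31.9 tcp [654.9 164.3  89.2] rpy deg [-1.7993e+02  7.0000e-02  4.7140e+01] gap mm 89.6 F [0.5 0.2 0. ] j6 0.83
world d [  0.6  -0.3 -62.2] tool d [ 0.3  0.8 62.2]
turn z rad 0.0007 tool d after turn [ 0.3  0.8 62.2]
top 0 [nan nan nan] [0. 0.] 0.0 nan
side 130 [400.3 242.2  56. ] [43. 43.] 26.9 0.0555<stdin>:9: RuntimeWarning: Mean of empty slice.
  ret = um.true_divide(
  return _methods._mean(a, axis=axis, dtype=dtype,
  ret = ret.dtype.type(ret / rcount)
```

View pics/c18.png

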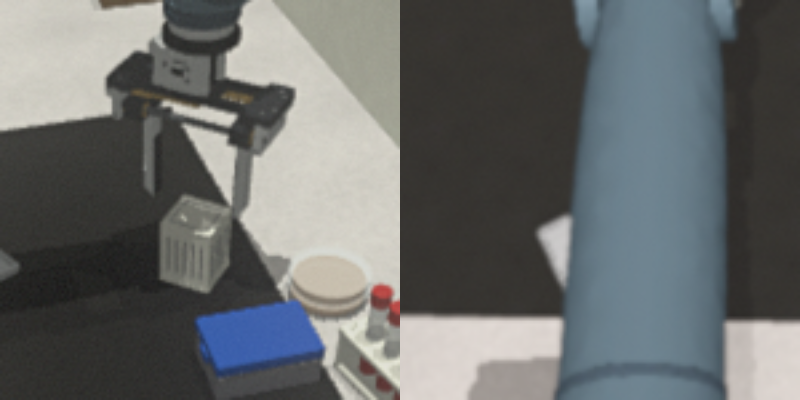

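Request:
drive_tool(
  commands=[
    {"rot": [0,0,0],"offset": [0,0,0.0175],"grip": 0.09},
    {"rot": [0,0,0],"offset": [0,0,0.025],"grip": 0.09},
    {"rot": [0,0,0],"offset": [0,0,0.02],"grip": 0.09},
    {"rot": [0,0,0],"offset": [0,0,0],"grip": 0.075},
    {"rot": [0,0,0],"offset": [0,0,0],"grip": 0.063},
    {"rot": [0,0,0],"offset": [0,0,0],"grip": 0.05},
    {"rot": [0,0,0],"offset": [0,0,0],"grip": 0.048},
    {"rot": [0,0,0],"offset": [0,0,0],"grip": 0.048},
    {"rot": [0,0,0],"offset": [0,0,0],"grip": 0.048},
    {"rot": [0,0,0],"offset": [0,0,0],"grip": 0.048},
  ],
  grip_force=15,
)

```text
time: 32.9
tcp_pos: [0.657, 0.164, 0.0289]
orientation: [3.14, -0.002, 0.822]
force: [-1.1, 1.2, 5.4]
finger_gap: 0.618
```

Request:
drive_tool(
  commands=[
    {"rot": [0,0,0],"offset": [0,0,0],"grip": 0.048},
    {"rot": [0,0,0],"offset": [0,0,-0.01],"grip": 0.048},
    {"rot": [0,0,0],"offset": [0,0,-0.03],"grip": 0.048},
    {"rot": [0,0,0],"offset": [0,0,-0.04],"grip": 0.048},
    {"rot": [0,0,0],"offset": [0,0,-0.02],"grip": 0.048},
    {"rot": [0,0,0.111],"offset": [0,0,0],"grip": 0.048},
    {"rot": [0,0,0.111],"offset": [0,0,0],"grip": 0.048},
    {"rot": [0,0,0.111],"offset": [0,0,0],"grip": 0.048},
    {"rot": [0,0,0],"offset": [0,0,0],"grip": 0.048},
    {"rot": [0,0,0],"offset": [0,0,0],"grip": 0.048},
  ],
)

```text
time: 33.9
tcp_pos: [0.6559, 0.1637, 0.1273]
orientation: [-3.142, 0.0, 0.491]
force: [-0.0, -0.0, -0.9]
finger_gap: 0.616
```

```bash
python3 - <<'E'
from h import *
p=pics(19);s=p["side"]
plan(398,243.8,127,28)
cv2.imwrite("pics/c19.png",np.hstack([cv2.resize(s["pixels"][50:200,190:340],(400,400)),cv2.resize(p["top"]["pixels"][170:300,110:240],(400,400))]))
for n,s in p.items():
    z=cloud(s)[...,2];u,v=proj(s,[.3957,.2453,.056])[0];yy,xx=np.mgrid[0:384,0:512]
    m=((z>.052)&(z<.065)&(np.hypot(xx-u,yy-v)<20));W=ray(s,np.argwhere(m)[:,::-1],.056)*1000
    r=cv2.minAreaRect(W[:,:2].astype(np.float32)) if len(W) else 0
    if len(W): print(n,len(W),np.round(W.mean(0),1),np.round(r[1]),round(r[2],1),round(np.median(z[m]),4))
E
```

```text
t 34.0 tcp [656.  163.7 127.3] rpy deg [-1.800e+02  1.000e-02  2.809e+01] gap mm 58.2 F [-0.1  0.5 -0.8] j6 1.16
world d [-258.    80.1   -0.3] tool d [-189.8 -192.1    0.3]
turn z rad 0.0016 tool d after turn [-190.2 -191.8    0.3]
side 129 [400.4 242.   56. ] [42. 43.] 26.9 0.0554
```

View pics/c19.png

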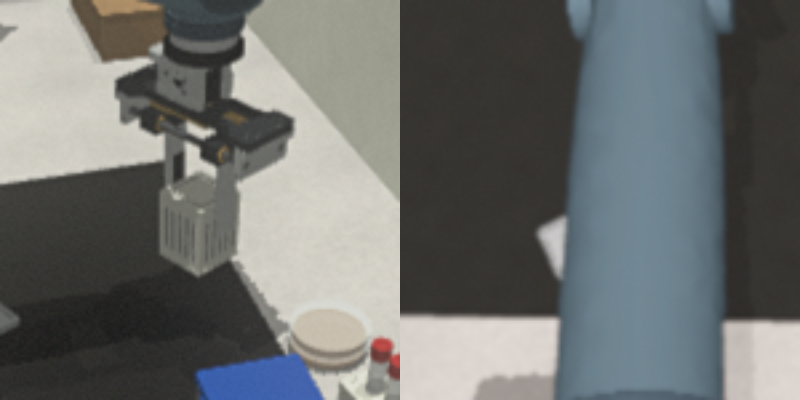

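Request:
drive_tool(
  commands=[
    {"rot": [0,0,0],"offset": [-0.02,-0.02,0],"grip": 0.048},
    {"rot": [0,0,0],"offset": [-0.03,-0.03,0],"grip": 0.048},
    {"rot": [0,0,0],"offset": [-0.032,-0.033,0],"grip": 0.048},
    {"rot": [0,0,0],"offset": [-0.032,-0.033,0],"grip": 0.048},
    {"rot": [0,0,0],"offset": [-0.032,-0.032,0],"grip": 0.048},
    {"rot": [0,0,0],"offset": [-0.025,-0.025,0],"grip": 0.048},
    {"rot": [0,0,0],"offset": [-0.0185,-0.0183,0],"grip": 0.048},
    {"rot": [0,0,0],"offset": [0,0,0.015],"grip": 0.048},
    {"rot": [0,0,0],"offset": [0,0,0],"grip": 0.048},
    {"rot": [0,0,0],"offset": [0,0,0],"grip": 0.048},
  ],
)

```text
time: 35.0
tcp_pos: [0.3991, 0.2436, 0.1126]
orientation: [3.142, 0.0, 0.489]
force: [-0.0, -0.5, -0.5]
finger_gap: 0.615
```

```bash
python3 - <<'E'
from h import *
p=pics(20);s=p["side"]
plan(398.3,243.9,112,28)
im=cv2.resize(s["pixels"][70:220,90:240],(600,600));cv2.imwrite("pics/c20.png",im)
C=cloud(s)*1000;x,y,z=C[...,0],C[...,1],C[...,2]
# wall points in frame of yaw 28deg about (400,242)
a=np.radians(28);u=(x-400)*np.cos(a)+(y-242)*np.sin(a);w=-(x-400)*np.sin(a)+(y-242)*np.cos(a)
for lo,hi in((14,25),(25,50),(95,105),(105,120)):
    m=(z>lo)&(z<hi)&(abs(u)<36)&(abs(w)<36)
    print(lo,m.sum(),'u',np.percentile(u[m],[1,50,99]).round(1),'w',np.percentile(w[m],[1,50,99]).round(1))
m=(abs(u)<33)&(abs(w)<33)&(z>150)&(z<175);print(np.median(z[m]),m.sum())
E
```

```text
t 35.1 tcp [399.8 243.6 113. ] rpy deg [ 1.7999e+02 -5.0000e-02  2.7990e+01] gap mm 58.1 F [ 0.3  0.8 -0.3] j6 1.39
world d [-1.5  0.3 -1. ] tool d [-1.2 -0.9  1. ]
turn z rad -0.0002 tool d after turn [-1.2 -0.9  1. ]
14 52 u [-19.3  -6.4  22.2] w [-20.4 -15.7  15.4]
25 131 u [-19.3 -11.1  21.4] w [-20.8 -16.4  19.6]
95 77 u [-27.4 -14.   31.5] w [-31.5 -27.6  25. ]
105 129 u [-27.4 -14.1  31.1] w [-32.7 -28.   27.6]
163.99783525257743 284
```

View pics/c20.png

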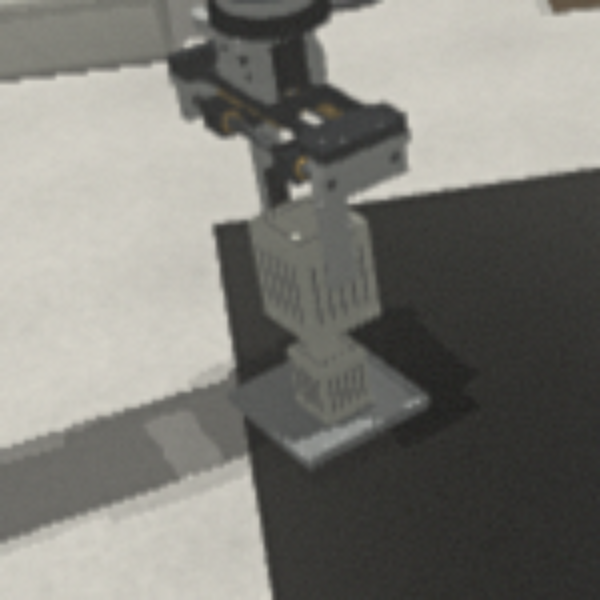

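```bash
python3 - <<'E'
from h import *
s=dict(np.load("side20.npz"))
C=cloud(s)*1000;x,y,z=C[...,0],C[...,1],C[...,2]
a=np.radians(28);u=(x-400)*np.cos(a)+(y-242)*np.sin(a);w=-(x-400)*np.sin(a)+(y-242)*np.cos(a)
for lo,hi,h in((14,50,20),(92,130,29)):
    m=(z>lo)&(z<hi)&(abs(u)<h+7)&(abs(w)<h+7)
    f1=m&(u>-h+7)&(u<h-5);f2=m&(w>-h+7)&(w<h-5)
    print(h,'w face',f1.sum(),np.percentile(w[f1],[10,50,90]).round(1),'-> centre',round(np.median(w[f1])+h,1),'u face',f2.sum(),np.percentile(u[f2],[10,50,90]).round(1),'-> centre',round(np.median(u[f2])+h,1))
    A=np.polyfit(u[f1],w[f1],1);B=np.polyfit(w[f2],u[f2],1);print('tilt deg',np.degrees(np.arctan([A[0],-B[0]])).round(1))
E
```

```text
20 w face 77 [-20.  -17.6 -15.2] -> centre 2.4 u face 48 [-19.  -18.  -16.9] -> centre 2.0
tilt deg [ 1.3 -0.2]
29 w face 155 [-31.2 -29.  -27.3] -> centre -0.0 u face 89 [-26.8 -25.5 -24.4] -> centre 3.5
tilt deg [0.2 0.2]
```

Request:
drive_tool(
  commands=[
    {"rot": [0,0,0],"offset": [-0.001,-0.0015,0.01],"grip": 0.048},
    {"rot": [0,0,0],"offset": [0,0,0.015],"grip": 0.048},
    {"rot": [0,0,0],"offset": [0,0,0.015],"grip": 0.048},
    {"rot": [0,0,0],"offset": [0,0,0.015],"grip": 0.048},
    {"rot": [0,0,0],"offset": [0,0,0.015],"grip": 0.048},
    {"rot": [0,0,0],"offset": [0,0,0.008],"grip": 0.048},
    {"rot": [0,0,0],"offset": [0,0,0.003],"grip": 0.048},
    {"rot": [0,0,0],"offset": [0,0,0],"grip": 0.048},
    {"rot": [0,0,0],"offset": [0,0,0],"grip": 0.048},
    {"rot": [0,0,0],"offset": [0,0,0],"grip": 0.048},
  ],
)

```text
time: 36.1
tcp_pos: [0.3977, 0.2446, 0.0315]
orientation: [3.141, -0.001, 0.489]
force: [0.7, -0.1, -0.0]
finger_gap: 0.614
```

```bash
python3 - <<'E'
from h import *
s=pics(21)["side"]
plan(398.3,243.9,31,28)
C=cloud(s)*1000;x,y,z=C[...,0],C[...,1],C[...,2]
m=(abs(x-400)<30)&(abs(y-242)<30)&(z>75)&(z<97);print(m.sum(),np.percentile(z[m],[10,50,90]))
cv2.imwrite("pics/c21.png",cv2.resize(s["pixels"][70:220,90:240],(600,600)))
E
```

```text
t 36.2 tcp [397.6 244.6  31.5] rpy deg [ 1.7999e+02 -4.0000e-02  2.8000e+01] gap mm 58.0 F [0.6 0.5 0.3] j6 1.39
world d [ 0.7 -0.7 -0.5] tool d [0.3 0.9 0.5]
turn z rad 0.0001 tool d after turn [0.3 0.9 0.5]
184 [81.15338249 83.55597405 87.04971493]
```

View pics/c21.png

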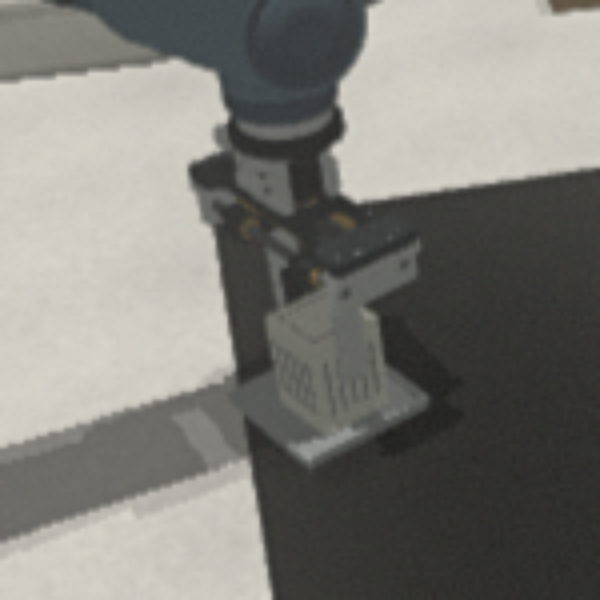

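Request:
drive_tool(
  commands=[
    {"rot": [0,0,0],"offset": [0,0,0.001],"grip": 0.048},
    {"rot": [0,0,0],"offset": [0,0,0.0005],"grip": 0.048},
    {"rot": [0,0,0],"offset": [0,0,0],"grip": 0.06},
    {"rot": [0,0,0],"offset": [0,0,0],"grip": 0.068},
    {"rot": [0,0,0],"offset": [0,0,0],"grip": 0.075},
    {"rot": [0,0,0],"offset": [0,0,0],"grip": 0.08},
    {"rot": [0,0,0],"offset": [0,0,0],"grip": 0.08},
    {"rot": [0,0,0],"offset": [0,0,-0.02],"grip": 0.08},
    {"rot": [0,0,0],"offset": [0,0,-0.04],"grip": 0.08},
    {"rot": [0,0,0],"offset": [0,0,-0.045],"grip": 0.08},
  ],
)

```text
time: 37.2
tcp_pos: [0.396, 0.244, 0.1347]
orientation: [-3.141, 0.004, 0.489]
force: [1.6, 0.8, 0.3]
finger_gap: 0.851
```

Request:
drive_tool(
  commands=[
    {"rot": [0,0,0],"offset": [0.02,0.03,-0.01],"grip": 0.08},
    {"rot": [0,0,0],"offset": [0.03,0.035,0],"grip": 0.08},
    {"rot": [0,0,0],"offset": [0.03,0.035,0],"grip": 0.08},
    {"rot": [0,0,0],"offset": [0.03,0.035,0],"grip": 0.08},
    {"rot": [0,0,0],"offset": [0.02,0.035,0],"grip": 0.08},
    {"rot": [0,0,0],"offset": [0,0.03,0],"grip": 0.08},
    {"rot": [0,0,0],"offset": [0,0.03,0],"grip": 0.08},
    {"rot": [0,0,0],"offset": [0,0,0],"grip": 0.08},
    {"rot": [0,0,0],"offset": [0,0,0],"grip": 0.08},
    {"rot": [0,0,0],"offset": [0,0,0],"grip": 0.08},
  ],
)

```text
time: 38.2
tcp_pos: [0.6195, 0.1034, 0.1446]
orientation: [-3.141, 0.0, 0.49]
force: [0.6, 1.1, -0.7]
finger_gap: 0.851
```

```bash
python3 - <<'E'
from h import *
p=pics(22)
plan(400,240,100)
for k,xy,h,r,lo in(("jar",(.398,.244),.084,25,.078),("bk",(.638,-.219),.096,25,.09),("box",(.668,-.001),.051,28,.046)):
  for n,s in p.items():
    z=cloud(s)[...,2];u,v=proj(s,[*xy,h])[0];yy,xx=np.mgrid[0:384,0:512]
    m=((z>lo)&(z<lo+.015)&(np.hypot(xx-u,yy-v)<r));W=ray(s,np.argwhere(m)[:,::-1],h)*1000
    if len(W)<8: print(k,n,'hidden');continue
    rr=cv2.minAreaRect(W[:,:2].astype(np.float32))
    print(k,n,len(W),np.round(W.mean(0)[:2],1),np.round(rr[1]),round(rr[2],1),'z',np.percentile(z[m],[10,50,90]).round(4))
cv2.imwrite("pics/c22.png",np.hstack([p["side"]["pixels"][0:384,100:512],cv2.resize(p["top"]["pixels"][120:308,70:258],(384,384))]))
E
```

```text
t 38.3 tcp [619.5 103.6 144.8] rpy deg [-1.7999e+02  1.0000e-02  2.8090e+01] gap mm 80.3 F [-0.6  0.2  0.5] j6 1.07
world d [-219.5  136.4  -44.8] tool d [-129.4 -223.7   44.9]
jar top 324 [398.8 249.4] [58. 58.] 27.8 z [0.0807 0.0838 0.0881]
jar side 285 [400.6 239. ] [62. 66.] 28.8 z [0.0808 0.0832 0.0849]
bk top 356 [ 637.1 -217.8] [62. 64.] 1.0 z [0.0917 0.0959 0.0994]
bk side 610 [ 639.8 -221.4] [66. 65.] 73.6 z [0.0938 0.0956 0.097 ]
box top 693 [664.4  -4. ] [145.  75.] 0.5 z [0.0477 0.0508 0.055 ]
box side 869 [669.6  -3.7] [ 81. 112.] 89.0 z [0.0486 0.0505 0.0521]
```

View pics/c22.png

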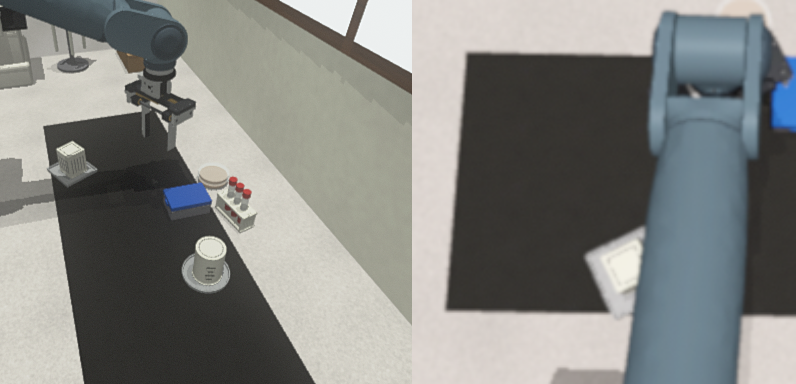

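```bash
python3 -c "
from workcell import *
print(close_job())"
```

```text
the job is handed in; nothing more can be done
None
```

I nested all five vessels on their trays and handed the job in at about 38 s. The medium and large beakers are over the small one on the round tray, and the large jar is over the small one on the square tray. The gripper is open and clear of everything.

**Final checks:**
- **Heights:** the large beaker's top reads 95.6–95.9 mm (96 mm expected) and the large jar's top 83.2–83.8 mm (84 mm expected), so both outer vessels sit flat. The inner ones read 50 mm (small beaker), 71–72 mm (medium beaker) and 55.5 mm (small jar) after placing, each within 1 mm of the tray-floor figure. They could not be seen once covered.
- **Centring:** the beaker stack is within about 3 mm of the tray's centre and the jars within about 4 mm.
- **Bystanders:** the tip box reads the same in the side view as at the start. I checked the tube rack and dishes only by eye, and they look unmoved.

**What disagreed or went wrong:**
- **Tool height:** the reported tool height put the fingertips about 38 mm lower than the cameras showed. The first grasp therefore closed above the small beaker without touching it. I set every later height from the camera depth.
- **Camera offset:** the two cameras differ by about 3–4 mm, so I used their midpoint.
- **Partly hidden view:** the arm partly hid the square tray in the last top view, so that view's jar position is less sure.

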